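# Pack the rivet and thread tray

### The job

Pack the kit into the wooden tray: the thread spool, the shorter lidded jar, the smaller carton and the steel anvil block each go upright, fully down into the one recess cut to its shape (small round, large round, nearly square, oblong). The taller jar and the larger carton are not part of the kit: leave them standing where they are.

Things in the scene. Friction and masses are not known exactly. Their poses are not given: they have to be found in the camera images.
- spool_mid (a point): Thread spool with tan thread and wooden ends, standing upright, 40 mm diameter, 60 mm high, about 60 g, loose. The point is its centre, 30 mm above its underside; z is up. Goes into the small round recess.
- jar_short_mid (a point): The shorter lidded glass jar (tacks), 60 mm diameter, 64 mm high, about 0.2 kg, loose, standing upright. The point is its centre, 32 mm above its underside; z is up. Goes into the large round recess.
- carton_small_mid (a point): The smaller pale lidded carton, 57 mm along its x axis, 62 mm along its y axis, 36 mm high, about 0.12 kg, loose. The point is its centre, 18 mm above its underside; z is up. Goes into the nearly square recess, lid up.
- anvil_mid (a point): Steel anvil block with three small round cups in its top face, 32 mm along its x axis, 66 mm along its y axis, 36 mm high, about 0.4 kg, loose. The point is its centre, 18 mm above its underside; z is up. Goes into the oblong recess, cups up.
- jar_big_mid (a point): The taller lidded glass jar, 68 mm diameter, 90 mm high, loose, not to be moved. The point is its centre, 45 mm above its underside. (Fixed and solid near the work: a tall hand press at about x 0.68 to 0.87, y -0.08 to 0.02, 0.42 m high, and a bench vice at x 0.38 to 0.54, y 0.18 to 0.32, 0.12 m high; carry things round the press on the robot's side.)
- carton_big_mid (a point): The larger brownish lidded carton, 64 mm along its x axis, 87 mm along its y axis, 42 mm high, loose, not to be moved. The point is its centre, 21 mm above its underside.
- recess_small_round (a point): Small round recess with a grey felt floor, 56 mm diameter, in one of four plywood inserts (100 mm square, 104 mm apart, order varies) in a fixed dark wooden tray (224 mm square, rim 13 mm high). Point: centre of the recess floor, 8 mm above the counter; the insert's face is 6 mm above that floor, so keep fingertips above it. For the spool.
- recess_large_round (a point): Large round recess with a grey felt floor, 76 mm diameter, in one of four plywood inserts (100 mm square, 104 mm apart, order varies) in a fixed dark wooden tray (224 mm square, rim 13 mm high). Point: centre of the recess floor, 8 mm above the counter; the insert's face is 6 mm above that floor, so keep fingertips above it. For the shorter jar.
- recess_square (a point): Nearly square recess with a grey felt floor, 74 mm along x, 78 mm along its y axis, in one of four plywood inserts (100 mm square, 104 mm apart, order varies) in a fixed dark wooden tray (224 mm square, rim 13 mm high). Point: centre of the recess floor, 8 mm above the counter; the insert's face is 6 mm above that floor, so keep fingertips above it. For the smaller carton, sides parallel.
- recess_oblong (a point): Oblong recess with a grey felt floor, 48 mm along x, 82 mm along its y axis, in one of four plywood inserts (100 mm square, 104 mm apart, order varies) in a fixed dark wooden tray (224 mm square, rim 13 mm high). Point: centre of the recess floor, 8 mm above the counter; the insert's face is 6 mm above that floor, so keep fingertips above it. For the anvil block, long side along y.
Mind the look-alikes: they are no part of the job. What is shaped like the part that bears carton_small_mid but pink is not meant.

How it is judged:
At the end, for the whole second after the job is handed in: Spool, shorter jar, smaller carton and anvil each rest upright (within 4.5 deg) on the floor of their own recess (height within 3 mm; centred within 10 mm for spool and jar, 14 mm carton, 13 mm anvil), released and still; taller jar and larger carton are within 15 mm of where they stood (horizontal distance between spool_mid and recess_small_round below 0.01 m and z of spool_mid in the frame of recess_small_round between 0.027 and 0.033 m and angle between each of spool_mid, jar_short_mid, carton_small_mid, anvil_mid's own z axis and vertical below 0.08 rad and linear speed of each of spool, jar_short, carton_small, anvil below 0.01 m/s and horizontal distance between jar_short_mid and recess_large_round below 0.01 m and z of jar_short_mid in the frame of recess_large_round between 0.029 and 0.035 m and horizontal distance between carton_small_mid and recess_square below 0.014 m and z of carton_small_mid in the frame of recess_square between 0.015 and 0.021 m and horizontal distance between anvil_mid and recess_oblong below 0.013 m and z of anvil_mid in the frame of recess_oblong between 0.015 and 0.021 m and distance of each of jar_big_mid, carton_big_mid from where it was at the start of the episode below 0.015 m); the robot touches nothing.
It fails at once if the taller jar is moved from where it stood (distance of jar_big_mid from where it was at the start of the episode above 0.02 m).
It fails at once if the larger carton is moved from where it stood (distance of carton_big_mid from where it was at the start of the episode above 0.02 m).
It also fails if it takes over 125 s, if anything falls off the work surface, if the arm or the gripper's body presses on something with over 40 N, if the wrist force passes 120 N, or if a joint passes its speed limit or range.

### The arm

A 6-joint arm with a two-finger parallel gripper is mounted at the origin on a cart in front of the work surface, level with it; the furniture and walls round the work are solid. World frame = base frame: x ahead of the robot, y to its left, z up, the work surface at z = 0. Lengths are in m, angles in rad, forces in N, time in s.
With the tool pointing down it reaches from about 0.35 to 0.85 m from the base axis. Payload 8.1 kg.
Tool frame: the origin (TCP) lies on the centre line of the jaws, within the pads' length; the fingertips stand 14 mm ahead of it and the grasp point (between the pads) lies 5 mm behind it; z points along the fingers, y is the direction in which the jaws open and shut (so a half turn about z gives the same grasp; the last joint's range is limited). The gripper opens to 93 mm and grips with 3 to 60 N. Pads are 15 mm wide; open, the fingers measure 128 mm over their backs; the gripper's body (75 mm by 188 mm) begins 65 mm behind the grasp point.
Start: joints at [-1.186, 0.13, 1.488, -0, 1.523, -0.085], TCP at [0.272, -0.535, 0.233] pointing down, gripper open.
Joint ranges: [-2.96, 2.96], [-0.89, 2.26], [0.02, 2.5], [-1.34, 4.48], [0, 2.73], [-2.66, 2.66]. Speed limits (rad/s): [2.39, 2.39, 2.79, 3.14, 3.14, 3.14].

### API

Orientations are given as a rotation vector (axis times angle).
In Python, from plant import robot gives the robot as it stands.
- The arm moves only by the tool jog_arm, never from a script. Its argument "steps" is a list of rows, each a list of 7 numbers: the closure, from 0 (fully open) to 1 (shut), then the shift along the tool's x, y, z in m, then the turn, a rotation vector about the tool's x, y, z in rad. In form: [[jaw, tx, ty, tz, rx, ry, rz], ...]. A call has 1 to 5 rows; each row is the pose to reach, as a shift and turn from the pose measured when the call began, along the tool's axes at that moment; what a row does not reach only later rows make up. A row lasts 1/8 s, in which the tool goes at most 62.5 mm and 10.7 degrees, less where a joint would pass 70% of its speed; a pose out of reach is approached as far as the arm can. A call with a gripper value outside its range is refused whole. The fingers move at their own pace and stop on an object; "force" is the grip in N (left out, the last holds). Time passes only in rows, so rows that repeat a pose let the fingers close. It gives the time, the measured TCP pose, the force and the opening at its end, in the units of the state.
- robot.read_state(): the state, without advancing time (a new reading comes with each control period).
- robot.read_camera(name): name is "scene" or "top"; returns a dict with "image" (400x640x3 uint8, red, green, blue), "mtx" (3x3 intrinsics, pixels), "extrinsics" (4x4, takes a point from camera to world coordinates). Camera axes: x right, y down, z forward; pixel columns grow to the right and rows downward; lengths in m; the calibration is good to about 2 mm. A picture is of the moment at which its call begins. There is no depth.
- robot.close_job(): hands the job in, once; it reports no verdict.
The state is a dict: "t": time; "q": joint angles; "dq": joint speeds; "joint_torque": joint torques, N m; "tool_pos": TCP position; "orientation": TCP orientation; "force": force on the tool from outside, world axes, zero at the start; "wrist_torque": the same for the moment, N m; "opening": finger opening in m.
Only numpy, scipy, OpenCV 4.12 (cv2) and the standard library are available. Lean on these libraries where they do the work, as an engineer would, in place of code of your own. Each camera call takes 0.05 s, during which the arm holds its last target.

## Working session

There is one attempt and no reset: what is moved stays moved. The work goes in short steps, Python scripts to look and compute and a tool call to move; the robot and the scene stay as the last step left them, time stands still between calls to the robot, and variables do not carry over. Pictures are saved under pics/ and viewed, and the job is handed in when it is done.

Besides the shell and the picture viewer there is one more tool, called after ">>>" by a JSON object that holds its "op" and its "data". jog_arm: Moves the arm, as the interface text tells. Its arguments: {"type":"object","properties":{"steps":{"type":"array"},"force":{"type":"number"}},"required":["steps"]}

```bash
mkdir -p pics; ls; python3 - <<'E'
from plant import robot
import cv2,numpy as np
np.set_printoptions(precision=4,suppress=True)
print(robot.read_state())
for n in("scene","top"):
    c=robot.read_camera(n);cv2.imwrite(f"pics/{n}0.png",c["image"][:,:,::-1]);print(n,c["mtx"],c["extrinsics"])
    np.savez(f"{n}.npz",**c)
E
```

```text
pics
{'t': 0.0, 'q': array([-1.1864,  0.1311,  1.4893, -0.    ,  1.523 , -0.0854]), 'dq': array([-0.0008,  0.0003, -0.0012, -0.0001,  0.0005,  0.0003]), 'joint_torque': array([ -0.0015, -55.9829, -49.1761,   0.077 ,   0.0353,  -0.0001]), 'tool_pos': array([ 0.2714, -0.5345,  0.2316]), 'orientation': array([-3.0536, -0.7308,  0.0005]), 'force': array([ 0.734 , -0.016 , -0.1532]), 'wrist_torque': array([ 0.0362,  0.0377, -0.007 ]), 'opening': 0.09352161008188073}
scene [[494.4257   0.     326.3342]
 [  0.     494.4257 206.5223]
 [  0.       0.       1.    ]] [[ 0.8172 -0.2611  0.5138 -0.1218]
 [-0.5758 -0.408   0.7085 -0.9158]
 [ 0.0247 -0.8749 -0.4837  0.7057]
 [ 0.      0.      0.      1.    ]]
top [[400.6502   0.     323.8268]
 [  0.     400.6502 198.476 ]
 [  0.       0.       1.    ]] [[ 0.0012 -0.9974  0.0715  0.4811]
 [-0.9999 -0.002  -0.0111  0.033 ]
 [ 0.0112 -0.0715 -0.9974  1.4039]
 [ 0.      0.      0.      1.    ]]
```

View pics/top0.png

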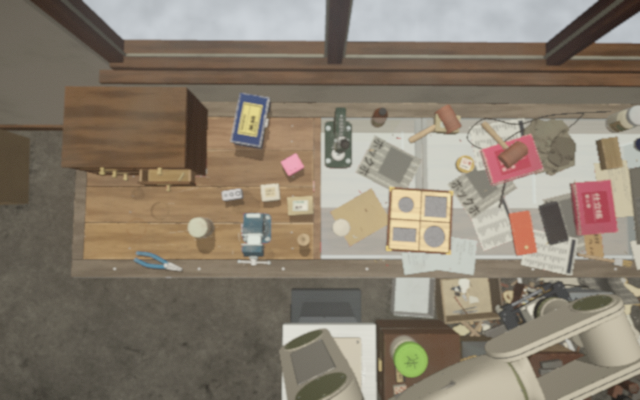

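View pics/scene0.png

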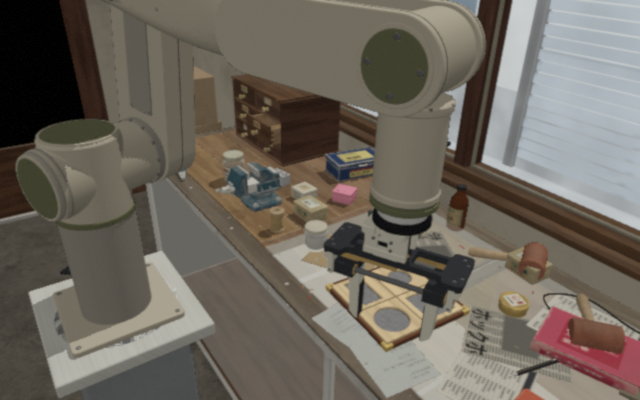

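```bash
cat > h.py <<'E'
import cv2,numpy as np
np.set_printoptions(precision=4,suppress=True)
def crop(img,x0,y0,x1,y1,s,fn):
    c=cv2.resize(img[y0:y1,x0:x1,::-1],None,fx=s,fy=s,interpolation=cv2.INTER_CUBIC)
    step=20
    for x in range((x0//step+1)*step,x1,step): cv2.line(c,((x-x0)*s,0),((x-x0)*s,5),(0,0,255),1);cv2.putText(c,str(x),((x-x0)*s-10,15),0,.35,(0,0,255))
    for y in range((y0//step+1)*step,y1,step): cv2.line(c,(0,(y-y0)*s),(5,(y-y0)*s),(0,0,255),1);cv2.putText(c,str(y),(6,(y-y0)*s+4),0,.35,(0,0,255))
    cv2.imwrite(fn,c)
def ray(c,u,v,z):
    d=np.linalg.inv(c["mtx"])@[u,v,1];E=c["extrinsics"];d=E[:3,:3]@d;o=E[:3,3]
    return o+d*(z-o[2])/d[2]
def proj(c,P):
    E=c["extrinsics"];p=E[:3,:3].T@(np.asarray(P,float)-E[:3,3]);p=c["mtx"]@p;return p[:2]/p[2]
E
python3 - <<'E'
from h import *
t=np.load("top.npz")["image"];s=np.load("scene.npz")["image"]
crop(t,180,150,320,270,5,"pics/c1.png");crop(t,320,180,460,260,5,"pics/c2.png");crop(s,180,130,380,260,4,"pics/c3.png")
E
```

```text
(no output)
```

View pics/c1.png

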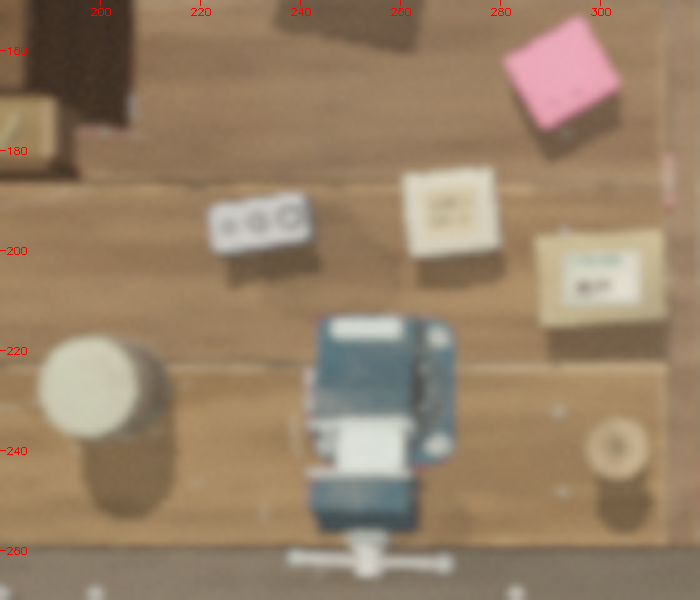

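View pics/c2.png

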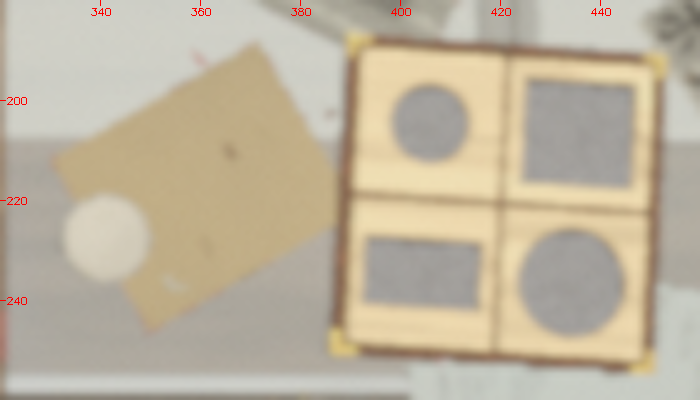

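View pics/c3.png

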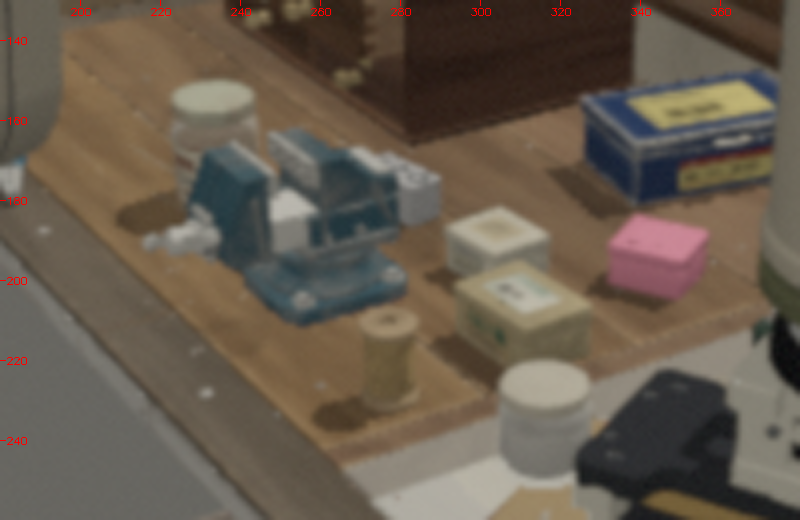

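```bash
cat > m.py <<'E'
from h import *
T=dict(np.load("top.npz"));S=dict(np.load("scene.npz"))
def cp(x0,y0,s,cx,cy): return x0+(cx+.5)/s-.5, y0+(cy+.5)/s-.5
def rect(pts,x0,y0,z):
    w=np.array([ray(T,*cp(x0,y0,5,*p),z) for p in pts]);c=w.mean(0)
    e=w-np.roll(w,1,0); L=np.linalg.norm(e,axis=1)
    # order TL,TR,BR,BL ; horizontal in image ~ y axis
    hy=-(w[1]-w[0]+w[2]-w[3]);hx=-(w[3]-w[0]+w[2]-w[1])
    return c,L,np.degrees([np.arctan2(-hy[0],hy[1]),np.arctan2(hx[1],hx[0])])
if __name__=="__main__":
    print("carton",rect([(403,175),(492,168),(501,247),(412,257)],180,150,.036))
    print("anvil",rect([(207,206),(304,193),(313,240),(219,254)],180,150,.036))
    print("big",rect([(537,235),(664,231),(666,318),(542,326)],180,150,.042))
    print("pink",rect([(503,60),(580,16),(620,85),(545,130)],180,150,.036))
    print("spool",ray(T,*cp(180,150,5,617,449),.06))
    print("jar",ray(T,*cp(320,180,5,106,238),.064))
    print("jarbig",ray(T,*cp(180,150,5,88,387),.09))
    print("tray",rect([(352,38),(664,60),(653,370),(333,350)],320,180,.013))
    print("sq",rect([(526,78),(636,83),(632,188),(523,183)],320,180,.011))
    print("ob",rect([(364,236),(482,242),(479,310),(361,303)],320,180,.011))
    print("sr",ray(T,*cp(320,180,5,430,123),.011)); print("lr",ray(T,*cp(320,180,5,572,283),.011))
E
python3 m.py
```

```text
carton (array([0.6012, 0.202 , 0.036 ]), array([0.0567, 0.0611, 0.0547, 0.0611]), array([5.6088, 6.958 ]))
anvil (array([0.5931, 0.3324, 0.036 ]), array([0.034 , 0.0666, 0.0329, 0.0646]), array([ 8.2294, 13.3563]))
big (array([0.556 , 0.0987, 0.042 ]), array([0.0621, 0.0865, 0.0593, 0.0843]), array([2.8425, 2.5589]))
pink (array([0.6974, 0.1274, 0.036 ]), array([0.0566, 0.0611, 0.0554, 0.0601]), array([30.8148, 30.6331]))
spool [0.4404 0.0874 0.06  ]
jar [ 0.4812 -0.0387  0.064 ]
jarbig [0.4813 0.4311 0.09  ]
tray (array([ 0.5053, -0.316 ,  0.013 ]), array([0.2172, 0.219 , 0.2156, 0.222 ]), array([-3.7159, -3.6836]))
sq (array([ 0.5548, -0.3723,  0.011 ]), array([0.0735, 0.0772, 0.0736, 0.0762]), array([-2.5111, -2.9888]))
ob (array([ 0.4574, -0.2606,  0.011 ]), array([0.0464, 0.0823, 0.0471, 0.0821]), array([-3.0799, -3.3127]))
sr [ 0.5615 -0.2679  0.011 ]
lr [ 0.4504 -0.3653  0.011 ]
```

```bash
cat > ov.py <<'E'
from m import *
O=dict(spool=(.4404,.0874,0,.02,.06),jar=(.4812,-.0387,0,.03,.064),jarbig=(.4813,.4311,0,.034,.09))
B=dict(carton=(.6012,.202,6.3,.057,.062,.036),anvil=(.5931,.3324,8.5,.032,.066,.036),big=(.556,.0987,2.7,.064,.087,.042))
def draw(C,x0,y0,x1,y1,s,fn):
    c=cv2.resize(C["image"][y0:y1,x0:x1,::-1],None,fx=s,fy=s,interpolation=cv2.INTER_CUBIC).copy()
    def pl(P,col):
        q=np.array([(proj(C,p)+.5-[x0,y0])*s-.5 for p in P]);cv2.polylines(c,[np.round(q).astype(int)],True,col,1)
    for x,y,z,r,h in O.values():
        a=np.linspace(0,2*np.pi,40)
        for zz,col in((z,(255,255,0)),(z+h,(0,0,255))): pl([(x+r*np.cos(t),y+r*np.sin(t),zz) for t in a],col)
    for x,y,d,lx,ly,h in B.values():
        d=np.radians(d);R=np.array([[np.cos(d),-np.sin(d)],[np.sin(d),np.cos(d)]])
        q=[R@[i*lx/2,j*ly/2]+[x,y] for i,j in((1,1),(1,-1),(-1,-1),(-1,1))]
        for zz,col in((0,(255,255,0)),(h,(0,0,255))): pl([(*p,zz) for p in q],col)
    cv2.imwrite(fn,c)
if __name__=="__main__":
    draw(T,180,150,360,270,4,"pics/o1.png");draw(S,200,130,360,260,5,"pics/o2.png")
E
python3 ov.py
```

```text
(no output)
```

View pics/o1.png

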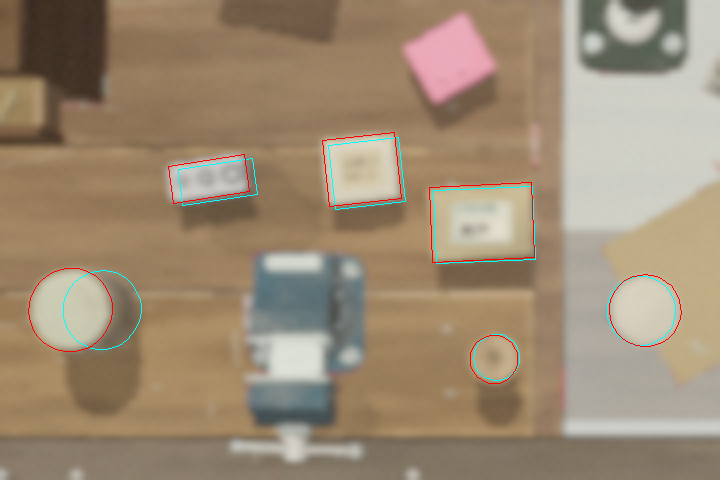

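View pics/o2.png

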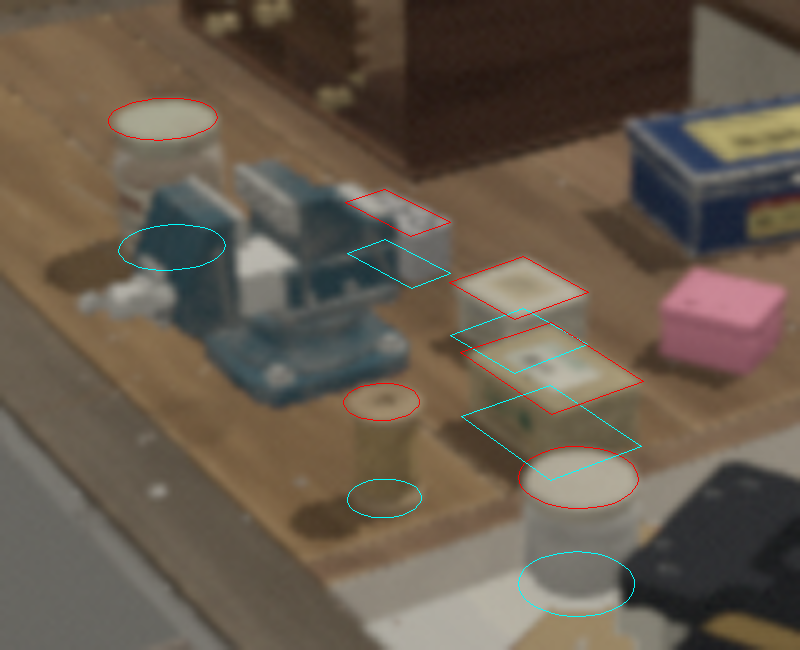

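```bash
cat > g.py <<'E'
# usage: python3 g.py x,y,z,yawdeg [more targets]; prints shift/turn from present pose
import sys,numpy as np
from scipy.spatial.transform import Rotation as R
from plant import robot
np.set_printoptions(precision=4,suppress=True)
s=robot.read_state();p=s["tool_pos"];r=R.from_rotvec(s["orientation"])
print("t %.2f"%s["t"],p,"yaw %.1f"%np.degrees(np.arctan2(*r.as_matrix()[[1,0],0])),"F",s["force"],"open %.4f"%s["opening"],"q",s["q"])
for a in sys.argv[1:]:
    x,y,z,d=map(float,a.split(","))
    t=R.from_euler("z",d,degrees=True)*R.from_rotvec([np.pi,0,0])
    print(a,"->",np.round(r.inv().apply(np.array([x,y,z])-p),3),np.round((r.inv()*t).as_rotvec(),3))
E
python3 g.py .45,-.08,.25,8.5 .593,.332,.25,8.5
```

```text
t 0.10 [ 0.2715 -0.5345  0.2317] yaw 26.9 F [ 0.0927  0.4366 -0.2081] open 0.0930 q [-1.1864  0.1311  1.4892  0.      1.523  -0.0854]
.45,-.08,.25,8.5 -> [ 0.365 -0.325 -0.018] [-0.002  0.     0.321]
.593,.332,.25,8.5 -> [ 0.679 -0.627 -0.017] [-0.002  0.     0.321]
```

>>> {"op": "jog_arm", "data": {"steps": [[0,0.365,-0.325,-0.018,0,0,0.321],[0,0.365,-0.325,-0.018,0,0,0.321],[0,0.365,-0.325,-0.018,0,0,0.321],[0,0.365,-0.325,-0.018,0,0,0.321],[0,0.365,-0.325,-0.018,0,0,0.321]], "force": 30}}

```text
t: 0.72
tool_pos: [0.3856, -0.2421, 0.2437]
orientation: [-3.131, -0.233, 0.001]
force: [1.2, -0.1, 0.1]
opening: 0.093
```

```bash
python3 g.py .47,0,.25,8.5 .593,.332,.25,8.5
```

```text
t 0.72 [ 0.3856 -0.2421  0.2437] yaw 8.5 F [ 1.1642 -0.0765  0.1078] open 0.0930 q [-0.6742 -0.274   1.8533  0.001   1.5639  0.7482]
.47,0,.25,8.5 -> [ 0.119 -0.227 -0.006] [-0.002  0.    -0.   ]
.593,.332,.25,8.5 -> [ 0.29  -0.537 -0.005] [-0.002  0.    -0.   ]
```

>>> {"op": "jog_arm", "data": {"steps": [[0,0.119,-0.227,-0.006,0,0,0],[0,0.119,-0.227,-0.006,0,0,0],[0,0.119,-0.227,-0.006,0,0,0],[0,0.119,-0.227,-0.006,0,0,0],[0,0.19,-0.3,-0.006,0,0,0]]}}

```text
t: 1.35
tool_pos: [0.5025, 0.0459, 0.2503]
orientation: [-3.131, -0.234, -0.0]
force: [1.4, -1.4, -0.0]
opening: 0.0931
```

```bash
python3 g.py .593,.332,.22,8.5
```

```text
t 1.35 [0.5025 0.0459 0.2503] yaw 8.5 F [ 1.4441 -1.4413 -0.0103] open 0.0931 q [-0.0117 -0.1371  1.7231  0.0016  1.5556  1.4101]
.593,.332,.22,8.5 -> [ 0.132 -0.269  0.031] [-0.002 -0.     0.001]
```

>>> {"op": "jog_arm", "data": {"steps": [[0,0.132,-0.269,0.031,0,0,0],[0,0.132,-0.269,0.031,0,0,0],[0,0.132,-0.269,0.031,0,0,0],[0,0.132,-0.269,0.031,0,0,0],[0,0.132,-0.269,0.031,0,0,0]]}}

```text
t: 1.98
tool_pos: [0.593, 0.3338, 0.2186]
orientation: [-3.132, -0.235, 0.001]
force: [0.7, 0.1, 0.7]
opening: 0.0934
```

```bash
python3 g.py .594,.332,.06,8.5 .594,.332,.024,8.5
```

```text
t 1.98 [0.593  0.3338 0.2186] yaw 8.6 F [0.7389 0.1258 0.7299] open 0.0934 q [0.4366 0.354  1.2541 0.0015 1.5338 1.8576]
.594,.332,.06,8.5 -> [0.001 0.002 0.159] [-0.001  0.001  0.001]
.594,.332,.024,8.5 -> [0.001 0.002 0.195] [-0.001  0.001  0.001]
```

>>> {"op": "jog_arm", "data": {"steps": [[0,0.001,0.002,0.05,0,0,0],[0,0.001,0.002,0.1,0,0,0],[0,0.001,0.002,0.15,0,0,0],[0,0.001,0.002,0.159,0,0,0]]}}

```text
t: 2.48
tool_pos: [0.5904, 0.3305, 0.0539]
orientation: [3.131, 0.235, -0.015]
force: [-0.4, 0.7, 0.8]
opening: 0.0934
```

```bash
cat > pic.py <<'E'
import sys
from h import *
from plant import robot
n,fn=sys.argv[1:3];a=list(map(int,sys.argv[3:8]))
c=robot.read_camera(n);np.savez(f"{n}_{fn}.npz",**c);crop(c["image"],*a,f"pics/{fn}.png")
E
python3 g.py .594,.332,.024,8.5;python3 pic.py scene a1 200 80 400 230 4;python3 pic.py top a2 180 130 320 260 4
```

```text
t 2.48 [0.5904 0.3305 0.0539] yaw 8.6 F [-0.4415  0.6708  0.8362] open 0.0934 q [0.4338 0.4797 1.4024 0.0015 1.2694 1.8543]
.594,.332,.024,8.5 -> [ 0.004 -0.001  0.03 ] [0.001 0.01  0.001]
```

View pics/a1.png

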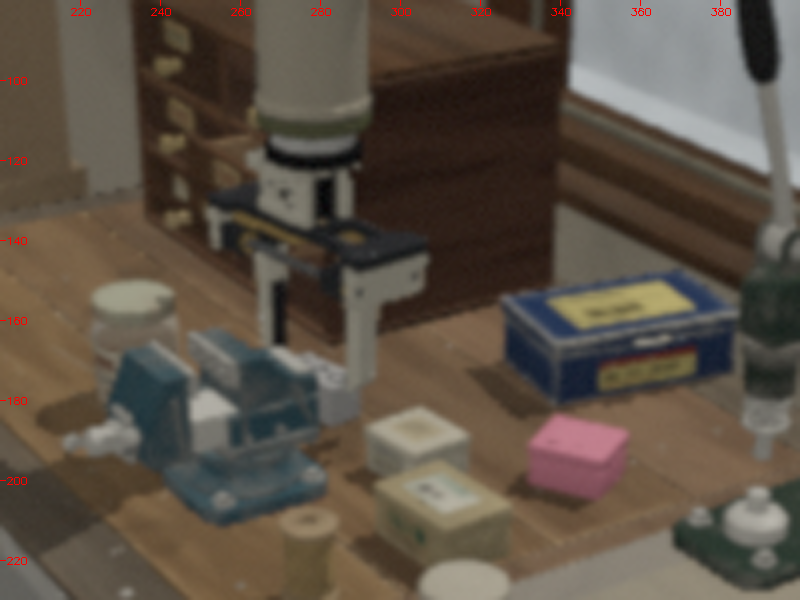

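View pics/a2.png

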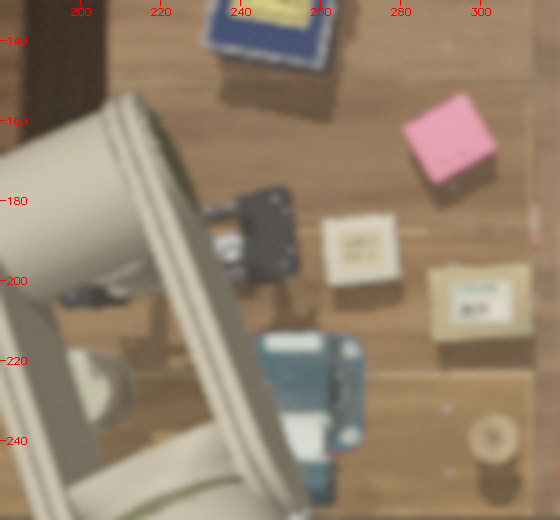

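>>> {"op": "jog_arm", "data": {"steps": [[0,0.004,-0.001,0.02,0,0.01,0],[0,0.004,-0.001,0.03,0,0.01,0],[0,0.004,-0.001,0.03,0,0.01,0],[0.6,0.004,-0.001,0.03,0,0.01,0],[0.6,0.004,-0.001,0.03,0,0.01,0]]}}

```text
t: 3.2
tool_pos: [0.5977, 0.3337, 0.0299]
orientation: [-3.131, -0.235, -0.013]
force: [-0.9, -0.3, -0.5]
opening: 0.0774
```

>>> {"op": "jog_arm", "data": {"steps": [[0.6,0,0,0,0,0,0],[0.6,0,0,0,0,0,0],[0.6,0,0,0,0,0,0]]}}

```text
t: 3.58
tool_pos: [0.598, 0.3339, 0.0305]
orientation: [-3.131, -0.235, -0.014]
force: [-0.4, 0.4, 3.1]
opening: 0.0658
```

```bash
python3 g.py .594,.332,.03,8.5 .594,.332,.2,8.5
```

```text
t 3.58 [0.598  0.3339 0.0305] yaw 8.6 F [-0.3872  0.3913  3.083 ] open 0.0658 q [ 0.4351  0.5105  1.4075 -0.0013  1.2146  1.8566]
.594,.332,.03,8.5 -> [-0.004  0.001  0.   ] [-0.001 -0.009  0.001]
.594,.332,.2,8.5 -> [-0.003  0.001 -0.17 ] [-0.001 -0.009  0.001]
```

>>> {"op": "jog_arm", "data": {"steps": [[0.6,-0.001,0,-0.03,0,-0.005,0],[0.6,-0.002,0,-0.08,0,-0.009,0],[0.6,-0.003,0,-0.13,0,-0.009,0],[0.6,-0.003,0,-0.17,0,-0.009,0],[0.6,-0.003,0,-0.17,0,-0.009,0]], "force": 40}}

```text
t: 4.2
tool_pos: [0.5955, 0.3339, 0.2047]
orientation: [-3.129, -0.235, -0.01]
force: [-0.0, -0.5, -3.1]
opening: 0.0654
```

```bash
python3 g.py .49,.05,.2,0 .462,-.2615,.15,-3.3
```

```text
t 4.20 [0.5955 0.3339 0.2047] yaw 8.6 F [-0.0294 -0.4553 -3.0919] open 0.0654 q [0.4353 0.3586 1.2739 0.0012 1.5017 1.8562]
.49,.05,.2,0 -> [-0.147  0.265  0.003] [-0.004 -0.007  0.15 ]
.462,-.2615,.15,-3.3 -> [-0.221  0.569  0.051] [-0.004 -0.006  0.207]
```

>>> {"op": "jog_arm", "data": {"steps": [[0.6,-0.147,0.265,0.003,0,-0.007,0.15],[0.6,-0.147,0.265,0.003,0,-0.007,0.15],[0.6,-0.147,0.265,0.003,0,-0.007,0.15],[0.6,-0.147,0.265,0.003,0,-0.007,0.15],[0.6,-0.147,0.265,0.003,0,-0.007,0.15]]}}

```text
t: 4.82
tool_pos: [0.4871, 0.0479, 0.1965]
orientation: [-3.138, 0.001, 0.008]
force: [1.5, -0.6, -4.2]
opening: 0.0658
```

```bash
python3 g.py .462,-.2615,.15,-3.3
```

```text
t 4.83 [0.4871 0.0479 0.1965] yaw -0.0 F [ 1.4502 -0.618  -4.1777] open 0.0658 q [-0.0091 -0.1481  1.831   0.0033  1.4638  1.562 ]
.462,-.2615,.15,-3.3 -> [-0.025  0.31   0.046] [-0.003  0.005  0.057]
```

>>> {"op": "jog_arm", "data": {"steps": [[0.6,-0.025,0.31,0.0,0,0.005,0.057],[0.6,-0.025,0.31,0.0,0,0.005,0.057],[0.6,-0.025,0.31,0.0,0,0.005,0.057],[0.6,-0.025,0.31,0.0,0,0.005,0.057],[0.6,-0.025,0.31,0.046,0,0.005,0.057]]}}

```text
t: 5.45
tool_pos: [0.4631, -0.2521, 0.1592]
orientation: [-3.139, 0.092, -0.004]
force: [1.4, 0.0, -3.2]
opening: 0.0658
```

>>> {"op": "jog_arm", "data": {"steps": [[0.6,0,0,0,0,0,0],[0.6,0,0,0,0,0,0]]}}

```text
t: 5.7
tool_pos: [0.4618, -0.2514, 0.1569]
orientation: [-3.136, 0.094, 0.001]
force: [0.1, 0.1, -3.7]
opening: 0.0658
```

```bash
python3 g.py .462,-.2615,.05,-3.3;python3 pic.py scene b1 280 180 480 350 4;python3 pic.py top b2 320 150 480 270 5;python3 g.py .462,-.2615,.05,-3.3
```

```text
t 5.70 [ 0.4618 -0.2514  0.1569] yaw -3.4 F [ 0.1369  0.0618 -3.674 ] open 0.0658 q [-0.5978 -0.0191  1.7832  0.0028  1.3802  1.0324]
.462,-.2615,.05,-3.3 -> [0.001 0.011 0.107] [-0.004  0.001 -0.002]
t 5.80 [ 0.4633 -0.2511  0.1589] yaw -3.3 F [ 0.3421  0.0177 -3.3514] open 0.0660 q [-0.5959 -0.0213  1.7816  0.0028  1.3804  1.0323]
.462,-.2615,.05,-3.3 -> [-0.001  0.011  0.109] [-0.002 -0.002 -0.   ]
```

View pics/b1.png

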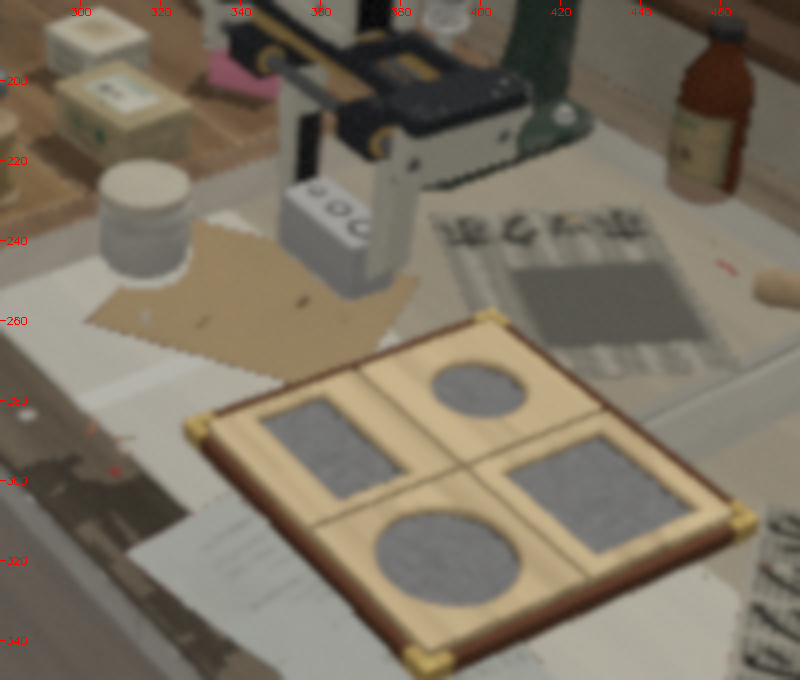

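View pics/b2.png

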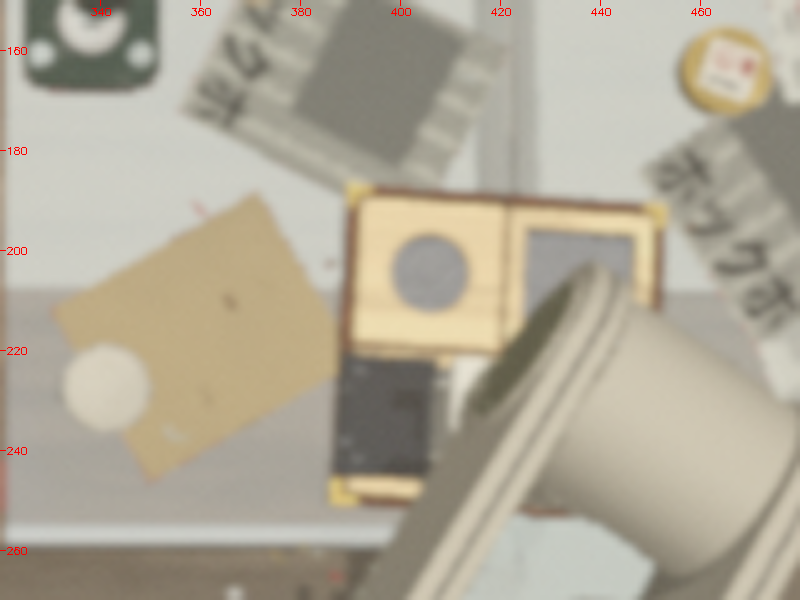

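>>> {"op": "jog_arm", "data": {"steps": [[0.6,-0.001,0.01,0.04,0,0,0],[0.6,-0.001,0.011,0.08,0,0,0],[0.6,-0.001,0.011,0.105,0,0,0],[0.6,-0.001,0.011,0.105,0,0,0],[0.6,-0.001,0.011,0.105,0,0,0]]}}

```text
t: 6.42
tool_pos: [0.4632, -0.2617, 0.0557]
orientation: [-3.14, 0.089, -0.007]
force: [-0.6, -0.2, -3.4]
opening: 0.0656
```

```bash
python3 pic.py scene b3 280 180 480 350 4; python3 g.py .462,-.2615,.038,-3.3
```

```text
t 6.47 [ 0.4634 -0.2621  0.0561] yaw -3.3 F [ 0.1961  0.4105 -4.1049] open 0.0655 q [-0.613   0.1058  1.8515  0.003   1.1803  1.0135]
.462,-.2615,.038,-3.3 -> [-0.002 -0.001  0.018] [-0.    -0.005  0.001]
```

View pics/b3.png

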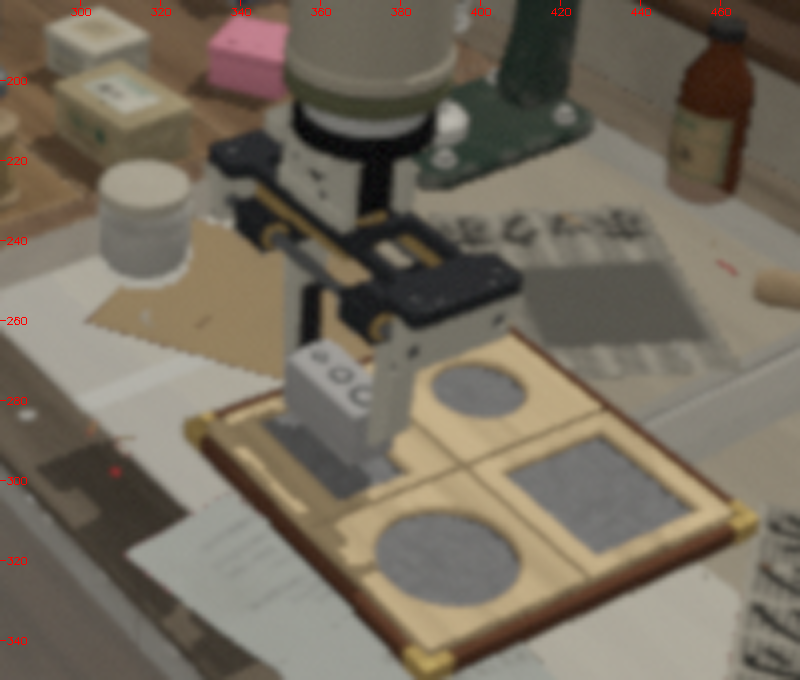

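```bash
python3 - <<'E'
from m import *
C=dict(np.load("scene_b3.npz"))
print(ray(C,*cp(280,180,4,343,374),.0616))
for n,pts in dict(ob=[(258,415),(323,395),(412,468),(338,503)],sq=[(505,470),(598,432),(697,508),(598,558)]).items():
    print(n,np.mean([ray(C,*cp(280,180,4,*p),.011) for p in pts],0))
for p in((479,390),(449,558)):print(ray(C,*cp(280,180,4,*p),.011))
E
```

```text
[ 0.4616 -0.2626  0.0616]
ob [ 0.4612 -0.2584  0.011 ]
sq [ 0.5574 -0.3695  0.011 ]
[ 0.5639 -0.2668  0.011 ]
[ 0.4532 -0.3646  0.011 ]
```

>>> {"op": "jog_arm", "data": {"steps": [[0.6,-0.002,-0.002,0.008,0,0,0],[0.6,-0.002,-0.002,0.015,0,-0.005,0],[0.6,-0.002,-0.002,0.018,0,-0.005,0],[0.6,-0.002,-0.002,0.018,0,-0.005,0],[0.6,-0.002,-0.002,0.018,0,-0.005,0]]}}

```text
t: 7.1
tool_pos: [0.4616, -0.26, 0.0386]
orientation: [-3.14, 0.089, 0.0]
force: [-2.9, 3.1, 5.4]
opening: 0.0658
```

```bash
python3 g.py .462,-.2615,.037,-3.3
```

```text
t 7.10 [ 0.4616 -0.26    0.0386] yaw -3.3 F [-2.9321  3.1492  5.4083] open 0.0658 q [-0.6099  0.1288  1.8623  0.0003  1.151   1.0177]
.462,-.2615,.037,-3.3 -> [0.    0.002 0.002] [-0.001  0.     0.001]
```

>>> {"op": "jog_arm", "data": {"steps": [[0.1,0,0,0,0,0,0],[0.1,0,0,0,0,0,0],[0.1,0,0,0,0,0,0],[0.1,0,0,-0.03,0,0,0],[0.1,0,0,-0.09,0,0,0]]}}

```text
t: 7.72
tool_pos: [0.4595, -0.2586, 0.1265]
orientation: [-3.136, 0.09, 0.009]
force: [1.2, -0.9, -0.3]
opening: 0.0837
```

>>> {"op": "jog_arm", "data": {"steps": [[0.1,0,0,-0.06,0,0,0],[0.1,0,0,-0.1,0,0,0],[0.1,0,0,-0.1,0,0,0]]}}

```text
t: 8.1
tool_pos: [0.4621, -0.2605, 0.2312]
orientation: [3.14, -0.09, 0.001]
force: [-0.2, -0.3, 0.6]
opening: 0.0839
```

```bash
python3 pic.py scene b4 280 180 480 350 4; python3 g.py .47,0,.2,6.3 .606,.203,.17,6.3
```

```text
t 8.15 [ 0.461  -0.2598  0.2284] yaw -3.3 F [-0.4597 -0.3263 -1.1797] open 0.0836 q [-0.6101 -0.0566  1.6875  0.0001  1.5138  1.0178]
.47,0,.2,6.3 -> [-0.006 -0.26   0.029] [-0.002  0.002 -0.167]
.606,.203,.17,6.3 -> [ 0.118 -0.47   0.059] [-0.002  0.002 -0.167]
```

View pics/b4.png

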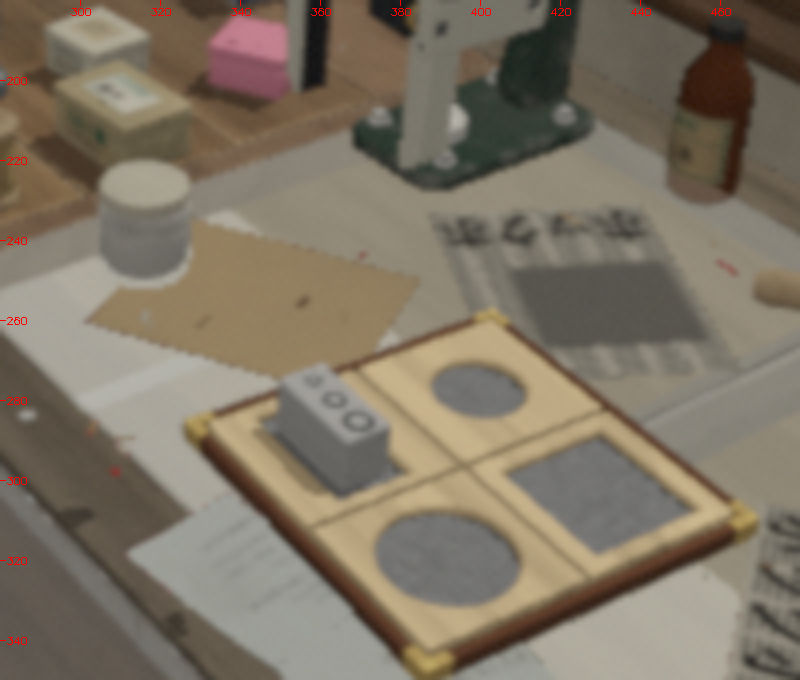

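>>> {"op": "jog_arm", "data": {"steps": [[0.16,-0.006,-0.26,0.029,0,0,-0.167],[0.16,-0.006,-0.26,0.029,0,0,-0.167],[0.16,-0.006,-0.26,0.029,0,0,-0.167],[0.16,-0.006,-0.26,0.029,0,0,-0.167],[0.16,0.02,-0.29,0.029,0,0,-0.167]]}}

```text
t: 8.78
tool_pos: [0.4952, 0.0314, 0.1972]
orientation: [-3.134, -0.175, 0.01]
force: [0.9, -0.2, -0.3]
opening: 0.078
```

```bash
python3 g.py .606,.203,.17,6.3
```

```text
t 8.78 [0.4952 0.0314 0.1972] yaw 6.4 F [ 0.9013 -0.1767 -0.2682] open 0.0780 q [-0.0416 -0.1277  1.8113  0.0021  1.4647  1.4176]
.606,.203,.17,6.3 -> [ 0.129 -0.158  0.027] [-0.003  0.006  0.001]
```

>>> {"op": "jog_arm", "data": {"steps": [[0.16,0.129,-0.158,0.027,0,0.006,0],[0.16,0.129,-0.158,0.027,0,0.006,0],[0.16,0.129,-0.158,0.027,0,0.006,0],[0.16,0.129,-0.158,0.027,0,0.006,0],[0.16,0.129,-0.158,0.027,0,0.006,0]]}}

```text
t: 9.4
tool_pos: [0.6044, 0.2037, 0.1666]
orientation: [-3.134, -0.178, 0.008]
force: [0.2, -0.5, 0.1]
opening: 0.0782
```

>>> {"op": "jog_arm", "data": {"steps": [[0.16,0,0,0.04,0,0,0],[0.16,0,0,0.09,0,0,0],[0.16,0,0,0.1,0,0,0],[0.16,0,0,0.1,0,0,0],[0.16,0,0,0.1,0,0,0]]}}

```text
t: 10.02
tool_pos: [0.6057, 0.204, 0.0695]
orientation: [-3.134, -0.177, 0.002]
force: [0.2, -0.2, 0.2]
opening: 0.0783
```

```bash
python3 pic.py scene d1 220 100 420 250 4; python3 g.py .606,.203,.026,6.3
```

```text
t 10.07 [0.6057 0.2042 0.0695] yaw 6.5 F [ 0.0474 -0.5337 -0.5579] open 0.0782 q [0.2431 0.3607 1.5259 0.0032 1.2552 1.6998]
.606,.203,.026,6.3 -> [0.    0.001 0.044] [-0.003  0.001  0.003]
```

View pics/d1.png

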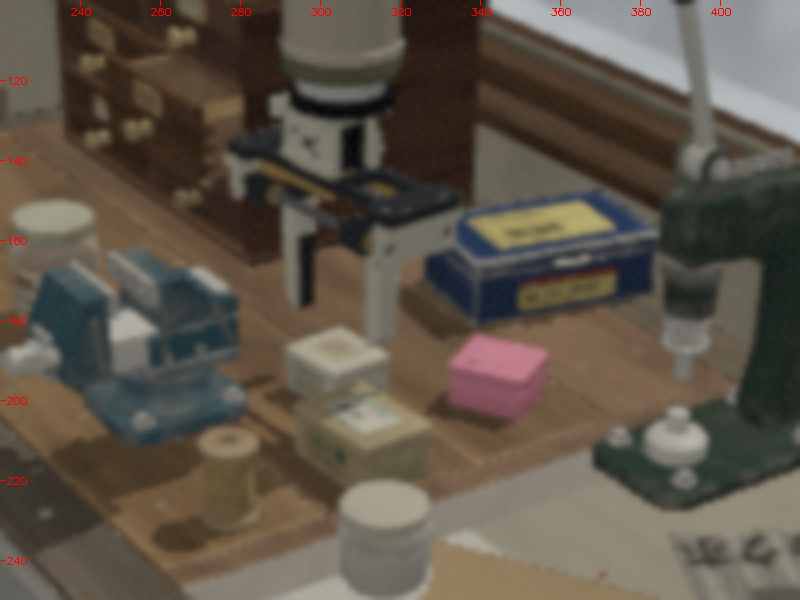

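>>> {"op": "jog_arm", "data": {"steps": [[0.16,0,0.002,0.02,0,0,0],[0.16,0,0.002,0.04,0,0,0],[0.16,0,0.002,0.044,0,0,0],[0.16,0,0.002,0.044,0,0,0],[0.6,0,0.002,0.044,0,0,0]], "force": 18}}

```text
t: 10.7
tool_pos: [0.6063, 0.2024, 0.026]
orientation: [-3.133, -0.178, 0.0]
force: [0.2, 1.2, -0.4]
opening: 0.0718
```

>>> {"op": "jog_arm", "data": {"steps": [[0.6,0,0,0,0,0,0],[0.6,0,0,0,0,0,0],[0.6,0,0,0,0,0,0],[0.6,0,0,0,0,0,0]]}}

```text
t: 11.2
tool_pos: [0.6069, 0.2026, 0.0267]
orientation: [-3.133, -0.178, -0.002]
force: [1.0, 1.3, 4.6]
opening: 0.0619
```

```bash
python3 g.py .606,.203,.18,6.3
```

```text
t 11.20 [0.6069 0.2026 0.0267] yaw 6.5 F [1.0493 1.2755 4.5796] open 0.0619 q [0.2404 0.4124 1.5458 0.0034 1.1817 1.6966]
.606,.203,.18,6.3 -> [-0.001 -0.001 -0.153] [-0.003 -0.001  0.003]
```

>>> {"op": "jog_arm", "data": {"steps": [[0.6,0,0,-0.03,0,0,0],[0.6,0,0,-0.08,0,0,0],[0.6,0,0,-0.13,0,0,0],[0.6,0,0,-0.153,0,0,0],[0.6,0,0,-0.153,0,0,0]]}}

```text
t: 11.82
tool_pos: [0.608, 0.2024, 0.182]
orientation: [-3.132, -0.178, -0.008]
force: [0.3, 0.1, -1.6]
opening: 0.0614
```

```bash
python3 g.py .49,0,.18,0 .561,-.372,.15,-3.3
```

```text
t 11.82 [0.608  0.2024 0.182 ] yaw 6.5 F [ 0.3491  0.057  -1.5832] open 0.0614 q [0.2396 0.2602 1.4341 0.0031 1.4414 1.6967]
.49,0,.18,0 -> [-0.14   0.188  0.001] [-0.004 -0.005  0.113]
.561,-.372,.15,-3.3 -> [-0.112  0.566  0.029] [-0.004 -0.005  0.171]
```

>>> {"op": "jog_arm", "data": {"steps": [[0.6,-0.14,0.188,0.001,0,-0.005,0.113],[0.6,-0.14,0.188,0.001,0,-0.005,0.113],[0.6,-0.14,0.188,0.001,0,-0.005,0.113],[0.6,-0.14,0.188,0.001,0,-0.005,0.113],[0.6,-0.14,0.25,0.001,0,-0.005,0.171]]}}

```text
t: 12.45
tool_pos: [0.4942, -0.0618, 0.1766]
orientation: [-3.135, 0.09, 0.007]
force: [1.3, -0.8, -0.2]
opening: 0.0617
```

```bash
python3 g.py .561,-.372,.15,-3.3
```

```text
t 12.45 [ 0.4942 -0.0618  0.1766] yaw -3.3 F [ 1.2515 -0.7548 -0.224 ] open 0.0617 q [-0.2308 -0.1098  1.8332  0.0047  1.4235  1.3965]
.561,-.372,.15,-3.3 -> [0.084 0.306 0.025] [-0.005  0.004  0.   ]
```

>>> {"op": "jog_arm", "data": {"steps": [[0.6,0.084,0.306,0.0,0,0.004,0],[0.6,0.084,0.306,0.0,0,0.004,0],[0.6,0.084,0.306,0.0,0,0.004,0],[0.6,0.084,0.306,0.0,0,0.004,0],[0.6,0.084,0.306,0.025,0,0.004,0]]}}

```text
t: 13.08
tool_pos: [0.559, -0.3662, 0.1519]
orientation: [-3.135, 0.09, -0.001]
force: [0.7, 0.7, -1.3]
opening: 0.0614
```

>>> {"op": "jog_arm", "data": {"steps": [[0.6,0,0,0,0,0,0],[0.6,0,0,0,0,0,0]]}}

```text
t: 13.32
tool_pos: [0.5578, -0.3653, 0.1491]
orientation: [-3.132, 0.092, 0.005]
force: [-0.0, 0.5, -1.5]
opening: 0.0617
```

```bash
python3 g.py .561,-.372,.055,-3.3
```

```text
t 13.32 [ 0.5578 -0.3653  0.1491] yaw -3.3 F [-0.0026  0.4978 -1.5498] open 0.0617 q [-0.6592  0.3634  1.3703  0.0047  1.4149  0.9692]
.561,-.372,.055,-3.3 -> [0.004 0.007 0.094] [-0.008  0.003 -0.001]
```

>>> {"op": "jog_arm", "data": {"steps": [[0.6,0.003,0.007,0.04,-0.004,0,0],[0.6,0.003,0.007,0.08,-0.004,0,0],[0.6,0.003,0.007,0.094,-0.004,0,0],[0.6,0.003,0.007,0.094,-0.004,0,0],[0.6,0.003,0.007,0.094,-0.004,0,0]]}}

```text
t: 13.95
tool_pos: [0.5616, -0.3722, 0.0577]
orientation: [-3.138, 0.091, 0.0]
force: [0.9, -0.1, -0.7]
opening: 0.0616
```

```bash
python3 pic.py scene e1 300 180 500 350 4; python3 g.py .561,-.372,.035,-3.3
```

```text
t 14.00 [ 0.5616 -0.3725  0.0578] yaw -3.3 F [-0.1321  0.6007 -0.6399] open 0.0612 q [-0.6624  0.4605  1.4204  0.0015  1.2615  0.9659]
.561,-.372,.035,-3.3 -> [-0.001 -0.     0.023] [-0.002 -0.    -0.   ]
```

View pics/e1.png

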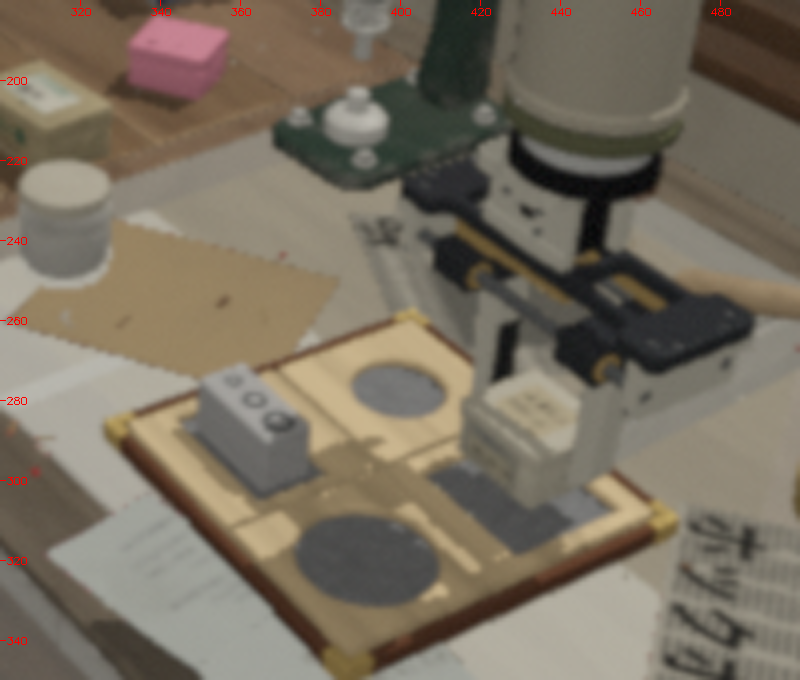

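```bash
cat > chk.py <<'E'
import ov,sys
from m import *
def run(npz,O,B,box,fn):
    ov.O=O;ov.B=B;C=dict(np.load(npz));ov.draw(C,*box,fn)
E
python3 - <<'E'
import chk,ov
from m import *
C=dict(np.load("scene_e1.npz"))
ov.O={};ov.B=dict(c=(.5557,-.372,-3.3,.057,.062,.067),r=(.5549,-.372,-3.3,.074,.078,.014))
ov.draw(C,300,180,500,350,4,"pics/e2.png")
E
```

```text
(no output)
```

View pics/e2.png

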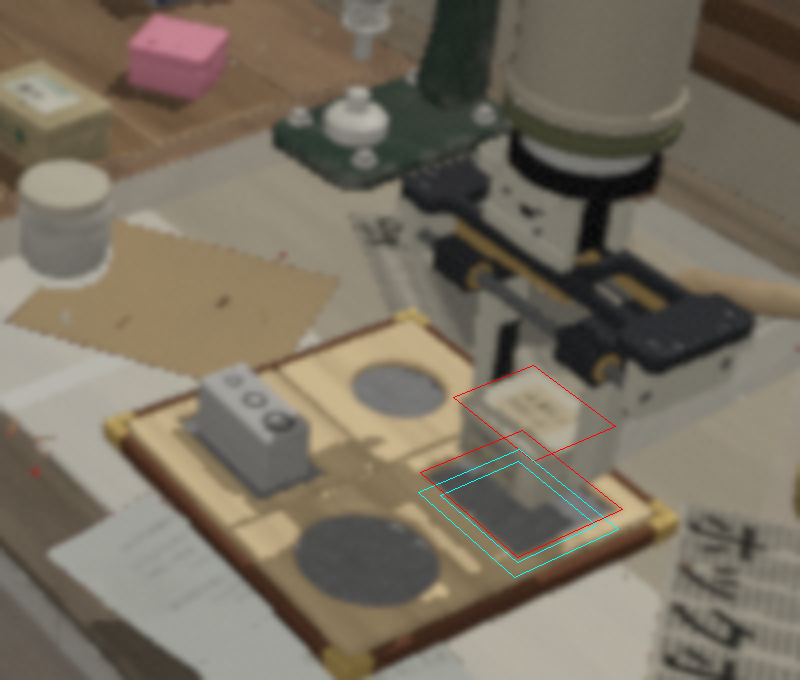

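>>> {"op": "jog_arm", "data": {"steps": [[0.6,-0.001,0,0.01,0,0,0],[0.6,-0.001,0,0.018,0,0,0],[0.6,-0.001,0,0.023,0,0,0],[0.6,-0.001,0,0.023,0,0,0],[0.6,-0.001,0,0.023,0,0,0]]}}

```text
t: 14.62
tool_pos: [0.5605, -0.3723, 0.0344]
orientation: [-3.138, 0.091, 0.0]
force: [-0.1, 0.1, -0.8]
opening: 0.0616
```

>>> {"op": "jog_arm", "data": {"steps": [[0.6,0,0,0,0,0,0],[0.6,0,0,0,0,0,0]]}}

```text
t: 14.88
tool_pos: [0.5605, -0.3723, 0.0343]
orientation: [-3.138, 0.091, 0.0]
force: [-0.5, -0.7, -1.1]
opening: 0.0621
```

No contact yet; nudge down 1–2 mm, release, and rise.

>>> {"op": "jog_arm", "data": {"steps": [[0.6,0,0,0.002,0,0,0],[0.6,0,0,0.002,0,0,0],[0.6,0,0,0.002,0,0,0]]}}

```text
t: 15.25
tool_pos: [0.5609, -0.3726, 0.0343]
orientation: [-3.139, 0.091, -0.001]
force: [-5.2, 2.9, 12.1]
opening: 0.0615
```

>>> {"op": "jog_arm", "data": {"steps": [[0.15,0,0,0,0,0,0],[0.15,0,0,0,0,0,0],[0.15,0,0,0,0,0,0],[0.15,0,0,-0.03,0,0,0],[0.15,0,0,-0.08,0,0,0]]}}

```text
t: 15.88
tool_pos: [0.5591, -0.3714, 0.1119]
orientation: [-3.135, 0.091, 0.006]
force: [0.9, -0.1, 0.1]
opening: 0.0792
```

>>> {"op": "jog_arm", "data": {"steps": [[0.15,0,0,-0.06,0,0,0],[0.15,0,0,-0.1,0,0,0],[0.15,0,0,-0.1,0,0,0]]}}

```text
t: 16.25
tool_pos: [0.5615, -0.3734, 0.2173]
orientation: [3.14, -0.091, 0.004]
force: [0.1, -0.2, 0.3]
opening: 0.079
```

```bash
python3 pic.py scene e3 300 180 500 350 4; python3 g.py .45,-.1,.2,45 .4404,.0874,.16,80
```

```text
t 16.30 [ 0.5604 -0.3726  0.2141] yaw -3.3 F [ 0.1353  0.0961 -0.7725] open 0.0792 q [-0.6636  0.3372  1.2831  0.0014  1.5234  0.9652]
.45,-.1,.2,45 -> [-0.126 -0.266  0.015] [-0.003 -0.    -0.843]
.4404,.0874,.16,80 -> [-0.146 -0.452  0.055] [-0.003 -0.001 -1.454]
```

View pics/e3.png

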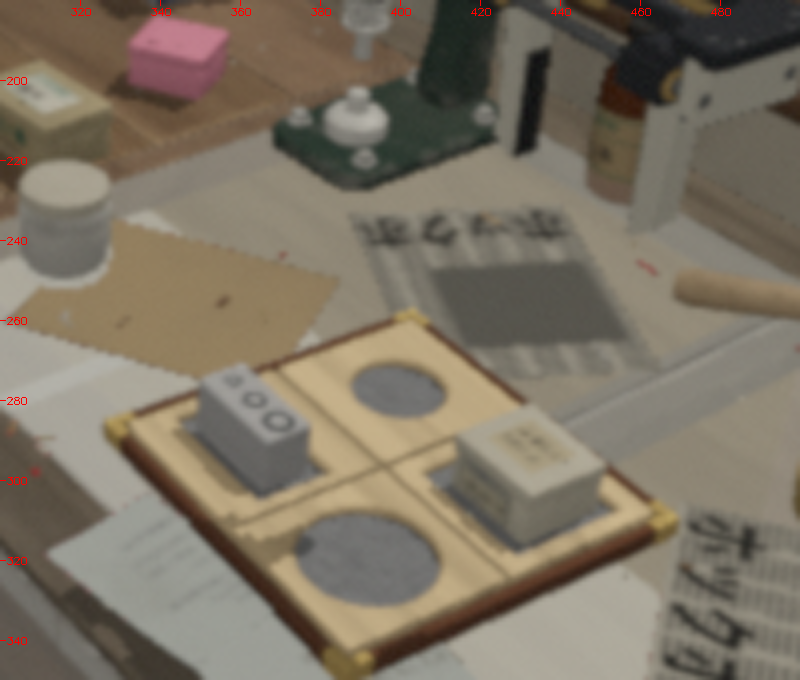

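>>> {"op": "jog_arm", "data": {"steps": [[0.1,-0.126,-0.266,0.015,0,0,-0.843],[0.1,-0.126,-0.266,0.015,0,0,-0.843],[0.1,-0.126,-0.266,0.015,0,0,-0.843],[0.1,-0.126,-0.266,0.015,0,0,-0.843],[0.1,-0.14,-0.3,0.015,0,0,-1.0]]}}

```text
t: 16.92
tool_pos: [0.4421, -0.0796, 0.1978]
orientation: [-2.834, -1.343, 0.003]
force: [0.6, 0.6, 0.8]
opening: 0.0839
```

```bash
python3 g.py .4404,.0874,.14,85
```

```text
t 16.93 [ 0.4421 -0.0796  0.1978] yaw 50.7 F [0.5602 0.5645 0.7957] open 0.0839 q [-0.2943 -0.2664  1.9306  0.0023  1.4825  0.3912]
.4404,.0874,.14,85 -> [ 0.128 -0.107  0.058] [-0.005 -0.002 -0.598]
```

>>> {"op": "jog_arm", "data": {"steps": [[0.1,0.128,-0.107,0.02,0,0,-0.598],[0.1,0.128,-0.107,0.03,0,0,-0.598],[0.1,0.128,-0.107,0.04,0,0,-0.598],[0.1,0.128,-0.107,0.058,0,0,-0.598],[0.1,0.128,-0.107,0.058,0,0,-0.598]]}}

```text
t: 17.55
tool_pos: [0.4375, 0.0878, 0.1371]
orientation: [-2.309, -2.117, 0.009]
force: [-0.0, -0.2, 0.5]
opening: 0.0832
```

>>> {"op": "jog_arm", "data": {"steps": [[0.1,0,0,0,0,0,0],[0.1,0,0,0,0,0,0]]}}

```text
t: 17.8
tool_pos: [0.4376, 0.0872, 0.1372]
orientation: [-2.311, -2.115, 0.009]
force: [-0.1, -0.7, 0.8]
opening: 0.084
```

```bash
python3 g.py .4404,.0874,.085,85 .4404,.0874,.028,85
```

```text
t 17.80 [0.4376 0.0872 0.1372] yaw 84.9 F [-0.0882 -0.6843  0.8445] open 0.0840 q [ 0.0785 -0.221   2.0055  0.0039  1.3675  0.1662]
.4404,.0874,.085,85 -> [0.    0.003 0.052] [-0.011 -0.002 -0.001]
.4404,.0874,.028,85 -> [0.    0.004 0.109] [-0.011 -0.002 -0.001]
```

>>> {"op": "jog_arm", "data": {"steps": [[0.1,0,0.002,0.03,-0.006,0,0],[0.1,0,0.003,0.06,-0.01,0,0],[0.1,0,0.004,0.09,-0.01,0,0],[0.1,0,0.004,0.109,-0.01,0,0],[0.1,0,0.004,0.109,-0.01,0,0]]}}

```text
t: 18.42
tool_pos: [0.4394, 0.0866, 0.0272]
orientation: [-2.316, -2.117, 0.002]
force: [0.1, -0.2, -0.3]
opening: 0.0838
```

>>> {"op": "jog_arm", "data": {"steps": [[0.1,0,0,0,0,0,0],[0.1,0,0,0,0,0,0]]}}

```text
t: 18.68
tool_pos: [0.4405, 0.0865, 0.0285]
orientation: [-2.318, -2.117, -0.001]
force: [0.9, 0.4, -0.3]
opening: 0.0836
```

```bash
python3 g.py .4404,.0874,.028,85;python3 pic.py scene f1 200 100 360 250 4
```

```text
t 18.68 [0.4405 0.0865 0.0285] yaw 84.8 F [ 0.894   0.3895 -0.3306] open 0.0836 q [ 0.0778 -0.0718  2.0886  0.0024  1.1258  0.1671]
.4404,.0874,.028,85 -> [ 0.001 -0.     0.001] [-0.001 -0.002 -0.003]
```

View pics/f1.png

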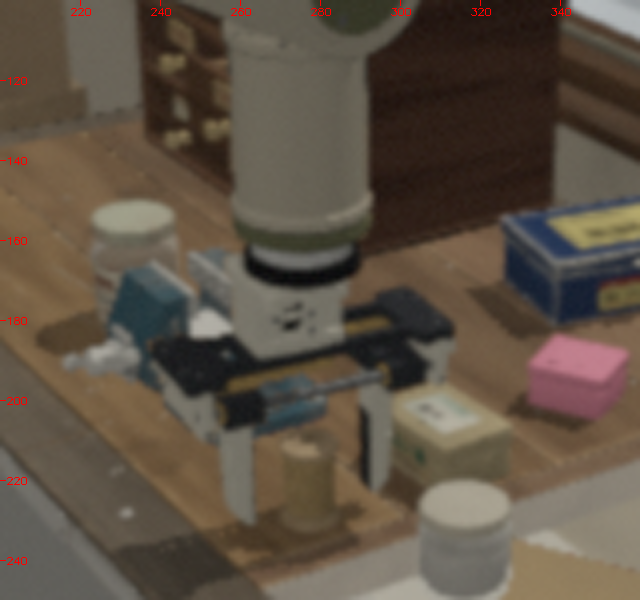

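Spool stands centred between the fingers. Close.

>>> {"op": "jog_arm", "data": {"steps": [[0.9,0.001,0,0,0,0,0],[0.9,0.001,0,0,0,0,0],[0.9,0.001,0,0,0,0,0],[0.9,0.001,0,0,0,0,0],[0.9,0.001,0,0,0,0,0]], "force": 15}}

```text
t: 19.35
tool_pos: [0.4404, 0.0875, 0.0283]
orientation: [-2.318, -2.117, -0.001]
force: [-1.2, 0.6, 0.7]
opening: 0.0392
```

>>> {"op": "jog_arm", "data": {"steps": [[0.9,0,0,0,0,0,0],[0.9,0,0,0,0,0,0],[0.9,0,0,0,0,0,0]]}}

```text
t: 19.73
tool_pos: [0.4405, 0.0876, 0.0283]
orientation: [-2.318, -2.117, -0.001]
force: [-0.8, -0.0, 0.2]
opening: 0.0394
```

```bash
python3 g.py .4404,.0874,.18,85
```

```text
t 19.73 [0.4405 0.0876 0.0283] yaw 84.8 F [-0.7862 -0.0268  0.2405] open 0.0394 q [ 0.0802 -0.0708  2.088   0.0024  1.1255  0.1693]
.4404,.0874,.18,85 -> [ 0.    -0.    -0.152] [-0.001 -0.002 -0.003]
```

>>> {"op": "jog_arm", "data": {"steps": [[0.9,0,0,-0.03,0,0,0],[0.9,0,0,-0.08,0,0,0],[0.9,0,0,-0.12,0,0,0],[0.9,0,0,-0.152,0,0,0],[0.9,0,0,-0.152,0,0,0]]}}

```text
t: 20.35
tool_pos: [0.4426, 0.0874, 0.1832]
orientation: [2.319, 2.118, 0.008]
force: [0.3, -0.1, -1.2]
opening: 0.0397
```

```bash
python3 g.py .45,-.1,.18,75 .5613,-.268,.16,70;python3 pic.py scene f2 200 80 360 230 4
```

```text
t 20.35 [0.4426 0.0874 0.1832] yaw 84.8 F [ 0.2584 -0.0813 -1.2045] open 0.0397 q [ 0.0794 -0.2616  1.9534  0.0022  1.4452  0.1693]
.45,-.1,.18,75 -> [-0.186  0.024  0.003] [ 0.004 -0.003  0.172]
.5613,-.268,.16,70 -> [-0.343  0.15   0.023] [ 0.004 -0.003  0.259]
```

View pics/f2.png

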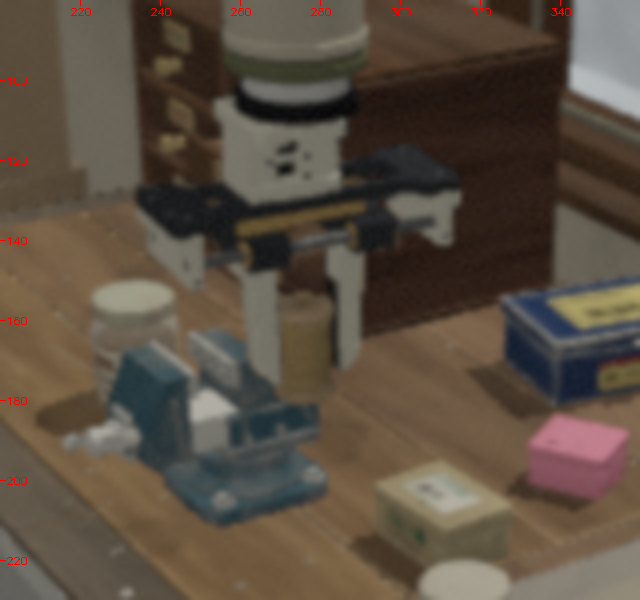

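>>> {"op": "jog_arm", "data": {"steps": [[0.9,-0.186,0.024,0.003,0,-0.003,0.172],[0.9,-0.186,0.024,0.003,0,-0.003,0.172],[0.9,-0.186,0.024,0.003,0,-0.003,0.172],[0.9,-0.23,0.06,0.003,0,-0.003,0.172],[0.9,-0.27,0.09,0.003,0,-0.003,0.172]]}}

```text
t: 21.02
tool_pos: [0.5061, -0.1914, 0.1751]
orientation: [-2.493, -1.909, 0.002]
force: [0.3, 0.7, 0.5]
opening: 0.0393
```

```bash
python3 g.py .5613,-.268,.14,75
```

```text
t 21.02 [ 0.5061 -0.1914  0.1751] yaw 74.9 F [0.2629 0.6561 0.5169] open 0.0393 q [-0.456   0.0078  1.7224 -0.0003  1.4135 -0.1925]
.5613,-.268,.14,75 -> [-0.06   0.073  0.035] [-0.002 -0.    -0.002]
```

>>> {"op": "jog_arm", "data": {"steps": [[0.9,-0.03,0.037,0.015,0,0,0],[0.9,-0.06,0.073,0.035,0,0,0],[0.9,-0.06,0.073,0.035,0,0,0],[0.9,-0.06,0.073,0.035,0,0,0]]}}

```text
t: 21.52
tool_pos: [0.5597, -0.2674, 0.1377]
orientation: [-2.49, -1.907, 0.004]
force: [-0.1, 0.1, -1.1]
opening: 0.0394
```

```bash
python3 g.py .5613,-.268,.06,75
```

```text
t 21.52 [ 0.5597 -0.2674  0.1377] yaw 74.9 F [-0.0892  0.1303 -1.1367] open 0.0394 q [-0.5282  0.2507  1.5279 -0.0002  1.3688 -0.2645]
.5613,-.268,.06,75 -> [-0.     0.002  0.078] [-0.006 -0.001 -0.002]
```

>>> {"op": "jog_arm", "data": {"steps": [[0.9,0,0.002,0.04,-0.003,0,0],[0.9,0,0.002,0.078,-0.006,0,0],[0.9,0,0.002,0.078,-0.006,0,0],[0.9,0,0.002,0.078,-0.006,0,0],[0.9,0,0.002,0.078,-0.006,0,0]]}}

```text
t: 22.15
tool_pos: [0.5629, -0.2684, 0.0628]
orientation: [2.491, 1.908, 0.005]
force: [-0.3, -1.1, -0.5]
opening: 0.0391
```

```bash
python3 pic.py scene k1 300 180 500 350 4; python3 g.py .5613,-.268,.036,75
python3 - <<'E'
import chk,ov
from m import *
C=dict(np.load("scene_k1.npz"))
ov.O=dict(s=(.5613,-.268,.032,.02,.06),r=(.5613,-.268,.008,.028,.006));ov.B={}
ov.draw(C,300,180,500,350,4,"pics/k2.png")
E
```

```text
t 22.20 [ 0.5627 -0.2685  0.0624] yaw 74.9 F [-0.2182  0.1593 -0.5074] open 0.0394 q [-0.5281  0.3264  1.5828  0.0014  1.2284 -0.265 ]
.5613,-.268,.036,75 -> [ 0.    -0.002  0.026] [ 0.004 -0.    -0.002]
```

View pics/k2.png

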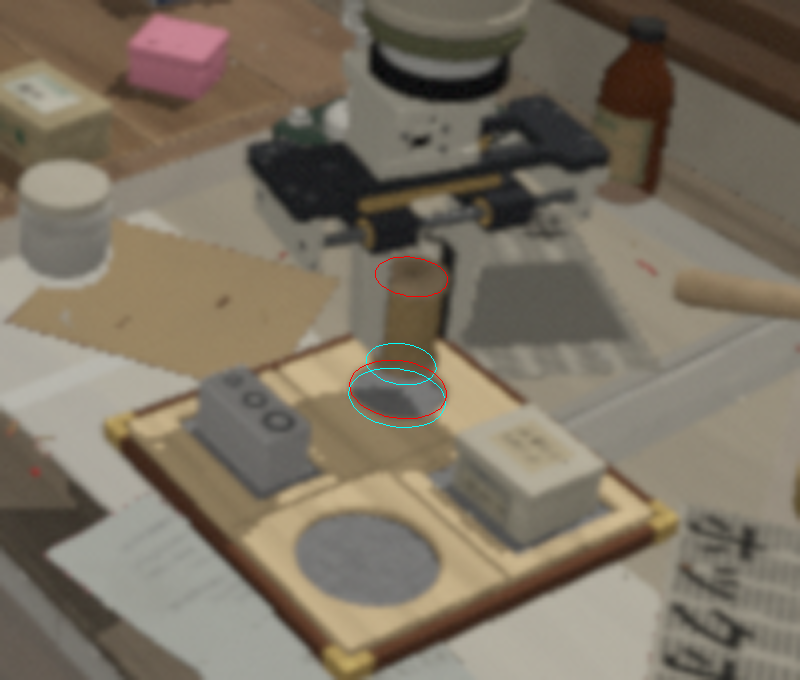

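>>> {"op": "jog_arm", "data": {"steps": [[0.9,0,-0.002,0.012,0.004,0,0],[0.9,0,-0.002,0.022,0.004,0,0],[0.9,0,-0.002,0.026,0.004,0,0],[0.9,0,-0.002,0.026,0.004,0,0],[0.9,0,-0.002,0.026,0.004,0,0]]}}

```text
t: 22.82
tool_pos: [0.5607, -0.2679, 0.0361]
orientation: [-2.494, -1.91, -0.0]
force: [-1.4, 0.3, 1.1]
opening: 0.0395
```

>>> {"op": "jog_arm", "data": {"steps": [[0.9,0,0,0.001,0,0,0],[0.9,0,0,0.001,0,0,0]]}}

```text
t: 23.08
tool_pos: [0.5608, -0.2679, 0.036]
orientation: [-2.494, -1.91, -0.0]
force: [-4.4, 1.4, 9.9]
opening: 0.0393
```

Contact on the floor; release (fingertips stay over the insert), rise.

>>> {"op": "jog_arm", "data": {"steps": [[0.25,0,0,0,0,0,0],[0.25,0,0,0,0,0,0],[0.25,0,0,0,0,0,0],[0.25,0,0,0,0,0,0],[0.25,0,0,-0.05,0,0,0]]}}

```text
t: 23.7
tool_pos: [0.5573, -0.2659, 0.0812]
orientation: [-2.486, -1.904, 0.006]
force: [0.1, -0.5, 0.3]
opening: 0.0694
```

>>> {"op": "jog_arm", "data": {"steps": [[0,0,0,-0.06,0,0,0],[0,0,0,-0.12,0,0,0],[0,0,0,-0.12,0,0,0]]}}

```text
t: 24.08
tool_pos: [0.5616, -0.2684, 0.2087]
orientation: [2.493, 1.91, 0.001]
force: [0.7, 0.2, -0.0]
opening: 0.0917
```

```bash
python3 pic.py scene k3 300 180 500 350 4; python3 g.py .4812,-.0387,.16,85
```

```text
t 24.12 [ 0.5601 -0.2676  0.2048] yaw 74.9 F [ 0.0023  0.2252 -1.0511] open 0.0924 q [-0.5284  0.2031  1.4582  0.0002  1.4843 -0.2649]
.4812,-.0387,.16,85 -> [ 0.2   -0.136  0.046] [-0.004 -0.002 -0.176]
```

View pics/k3.png

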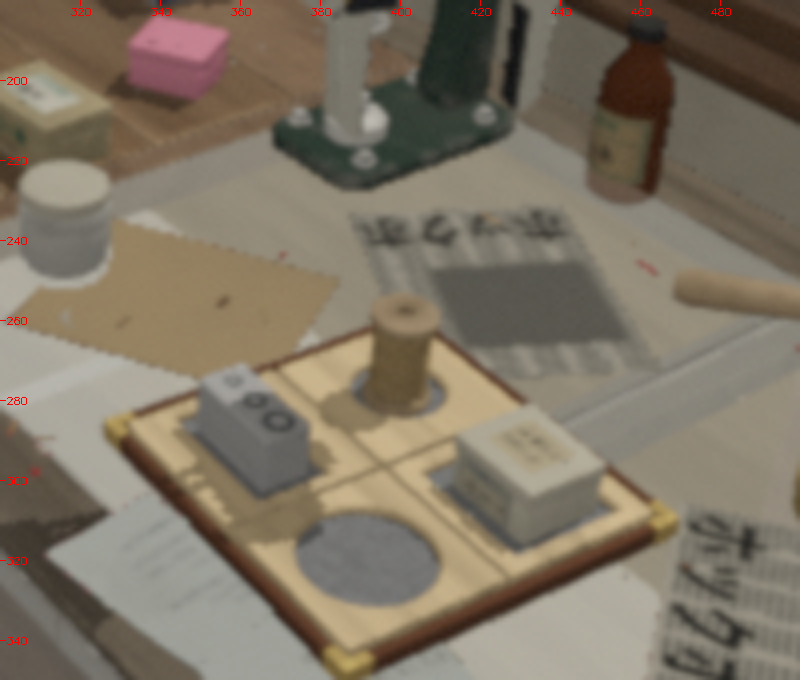

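```bash
python3 g.py .4812,-.0387,.16,45
```

```text
t 24.12 [ 0.5601 -0.2676  0.2048] yaw 74.9 F [ 0.0023  0.2252 -1.0511] open 0.0924 q [-0.5284  0.2031  1.4582  0.0002  1.4843 -0.2649]
.4812,-.0387,.16,45 -> [ 0.2   -0.136  0.046] [-0.004 -0.     0.522]
```

>>> {"op": "jog_arm", "data": {"steps": [[0,0.2,-0.136,0.0,0,0,0.522],[0,0.2,-0.136,0.02,0,0,0.522],[0,0.2,-0.136,0.046,0,0,0.522],[0,0.2,-0.136,0.046,0,0,0.522],[0,0.2,-0.136,0.046,0,0,0.522]]}}

```text
t: 24.75
tool_pos: [0.477, -0.0354, 0.1554]
orientation: [-2.893, -1.205, 0.012]
force: [-0.1, -0.7, -0.0]
opening: 0.0931
```

>>> {"op": "jog_arm", "data": {"steps": [[0,0,0,0,0,0,0],[0,0,0,0,0,0,0]]}}

```text
t: 25.0
tool_pos: [0.477, -0.0362, 0.155]
orientation: [-2.893, -1.204, 0.014]
force: [0.4, 0.1, -0.0]
opening: 0.093
```

```bash
python3 g.py .4812,-.0387,.09,45 .4812,-.0387,.032,45
```

```text
t 25.00 [ 0.477  -0.0362  0.155 ] yaw 45.2 F [ 0.3703  0.0601 -0.0065] open 0.0930 q [-0.1846 -0.1411  1.9021  0.0021  1.3924  0.5972]
.4812,-.0387,.09,45 -> [0.002 0.005 0.065] [-0.011  0.005  0.003]
.4812,-.0387,.032,45 -> [0.002 0.006 0.123] [-0.011  0.005  0.003]
```

>>> {"op": "jog_arm", "data": {"steps": [[0,0.001,0.003,0.03,-0.006,0.003,0],[0,0.002,0.005,0.065,-0.011,0.005,0],[0,0.002,0.005,0.065,-0.011,0.005,0],[0,0.002,0.005,0.065,-0.011,0.005,0]]}}

```text
t: 25.5
tool_pos: [0.482, -0.0388, 0.0911]
orientation: [2.901, 1.205, 0.001]
force: [0.2, 0.3, 0.4]
opening: 0.0927
```

```bash
python3 pic.py scene n1 260 140 420 280 4;python3 g.py .4812,-.0387,.032,45
```

```text
t 25.55 [ 0.4825 -0.0388  0.0917] yaw 45.1 F [ 0.0479  0.6515 -0.8103] open 0.0928 q [-0.1861 -0.0707  1.9587  0.      1.2513  0.5968]
.4812,-.0387,.032,45 -> [-0.001 -0.001  0.06 ] [ 0.002 -0.001  0.002]
```

View pics/n1.png

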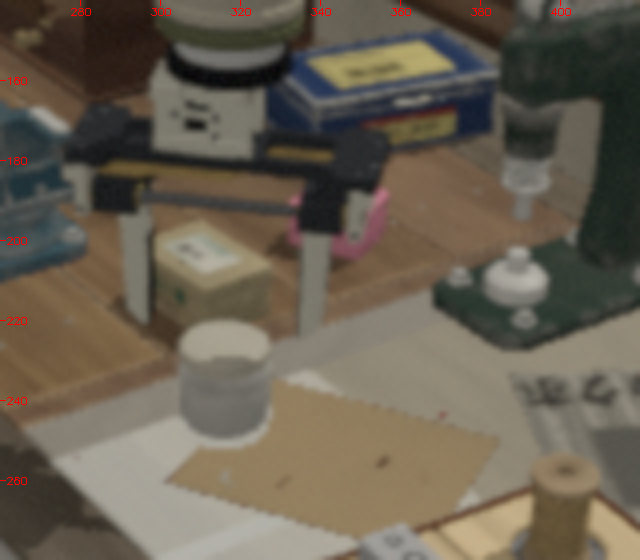

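>>> {"op": "jog_arm", "data": {"steps": [[0,-0.001,-0.001,0.03,0,0,0],[0,-0.001,-0.001,0.055,0,0,0],[0,-0.001,-0.001,0.06,0,0,0],[0,-0.001,-0.001,0.06,0,0,0],[0.7,-0.001,-0.001,0.06,0,0,0]], "force": 20}}

```text
t: 26.18
tool_pos: [0.4825, -0.039, 0.0333]
orientation: [2.899, 1.205, 0.006]
force: [0.6, -0.9, 0.2]
opening: 0.0871
```

>>> {"op": "jog_arm", "data": {"steps": [[0.7,0,0,0,0,0,0],[0.7,0,0,0,0,0,0],[0.7,0,0,0,0,0,0],[0.7,0,0,0,0,0,0],[0.7,0,0,0,0,0,0]]}}

```text
t: 26.8
tool_pos: [0.4827, -0.039, 0.0336]
orientation: [2.898, 1.205, 0.007]
force: [-2.9, 0.2, 5.8]
opening: 0.0598
```

```bash
python3 g.py .4812,-.0387,.16,45
```

```text
t 26.80 [ 0.4827 -0.039   0.0336] yaw 45.1 F [-2.9413  0.2262  5.779 ] open 0.0598 q [-0.1866  0.012   1.9959  0.0001  1.1285  0.5963]
.4812,-.0387,.16,45 -> [-0.    -0.001 -0.126] [ 0.004 -0.003  0.002]
```

>>> {"op": "jog_arm", "data": {"steps": [[0.7,0,0,-0.03,0,0,0],[0.7,0,0,-0.08,0,0,0],[0.7,0,0,-0.126,0,0,0],[0.7,0,0,-0.126,0,0,0]]}}

```text
t: 27.3
tool_pos: [0.4847, -0.0394, 0.1636]
orientation: [2.895, 1.203, 0.016]
force: [-0.0, -0.3, -2.1]
opening: 0.0597
```

```bash
python3 g.py .451,-.365,.16,45
```

```text
t 27.30 [ 0.4847 -0.0394  0.1636] yaw 45.1 F [-0.0215 -0.2796 -2.0664] open 0.0597 q [-0.1867 -0.1509  1.8948  0.      1.3853  0.5963]
.451,-.365,.16,45 -> [-0.255  0.206  0.004] [ 0.01  -0.007  0.002]
```

>>> {"op": "jog_arm", "data": {"steps": [[0.7,-0.255,0.206,0.004,0.005,-0.005,0],[0.7,-0.255,0.206,0.004,0.005,-0.005,0],[0.7,-0.255,0.206,0.004,0.005,-0.005,0],[0.7,-0.255,0.206,0.004,0.005,-0.005,0],[0.7,-0.255,0.206,0.004,0.005,-0.005,0]]}}

```text
t: 27.92
tool_pos: [0.4509, -0.3512, 0.1574]
orientation: [2.9, 1.205, 0.004]
force: [0.8, -0.1, -1.3]
opening: 0.0595
```

>>> {"op": "jog_arm", "data": {"steps": [[0.7,0,0,0,0,0,0],[0.7,0,0,0,0,0,0]]}}

```text
t: 28.18
tool_pos: [0.4497, -0.3503, 0.1549]
orientation: [-2.899, -1.203, -0.002]
force: [-0.1, -0.3, -2.5]
opening: 0.0597
```

```bash
python3 g.py .451,-.365,.065,45
```

```text
t 28.18 [ 0.4497 -0.3503  0.1549] yaw 45.1 F [-0.0655 -0.268  -2.4754] open 0.0597 q [-0.7532  0.101   1.6635  0.0024  1.379   0.0306]
.451,-.365,.065,45 -> [-0.01   0.011  0.09 ] [-0.002 -0.002  0.001]
```

>>> {"op": "jog_arm", "data": {"steps": [[0.7,-0.01,0.011,0.02,0,0,0],[0.7,-0.01,0.011,0.06,0,0,0],[0.7,-0.01,0.011,0.088,0,0,0],[0.7,-0.01,0.011,0.088,0,0,0],[0.7,-0.01,0.011,0.088,0,0,0]]}}

```text
t: 28.8
tool_pos: [0.4513, -0.3643, 0.0679]
orientation: [-2.899, -1.205, -0.003]
force: [-0.3, -0.3, -1.2]
opening: 0.0598
```

```bash
python3 pic.py scene p1 300 180 500 350 4; python3 g.py .451,-.365,.042,45
python3 - <<'E'
import chk,ov
from m import *
C=dict(np.load("scene_p1.npz"))
ov.O=dict(s=(.451,-.365,.035,.03,.064),r=(.451,-.365,.008,.038,.006));ov.B={}
ov.draw(C,300,180,500,350,4,"pics/p2.png")
E
```

```text
t 28.85 [ 0.4516 -0.365   0.0686] yaw 45.1 F [-0.401  -0.2731 -2.154 ] open 0.0598 q [-0.7695  0.2155  1.7033  0.0026  1.2224  0.0129]
.451,-.365,.042,45 -> [-0.001 -0.     0.027] [ 0.    -0.002  0.002]
```

View pics/p2.png

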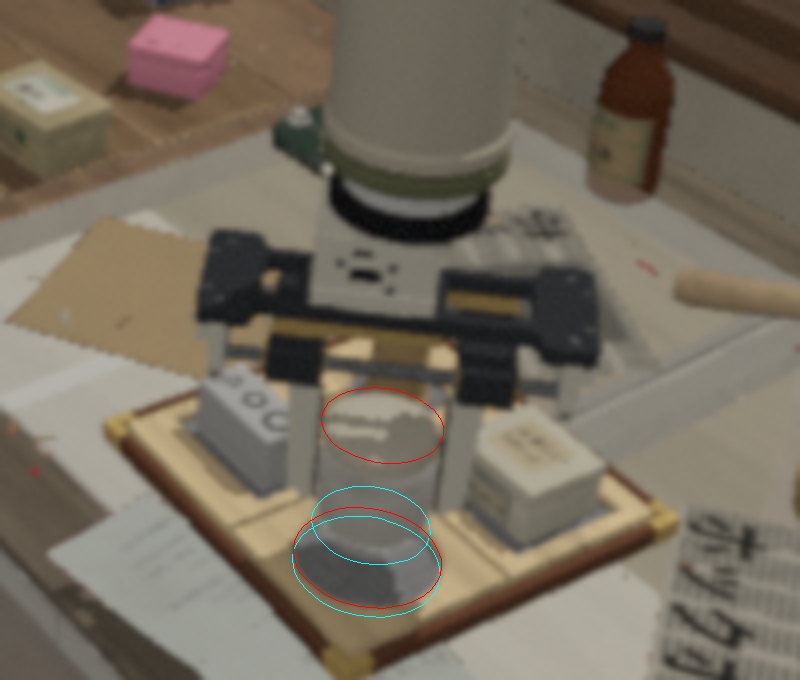

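>>> {"op": "jog_arm", "data": {"steps": [[0.7,0,0,0.012,0,0,0],[0.7,0,0,0.022,0,0,0],[0.7,0,0,0.027,0,0,0],[0.7,0,0,0.027,0,0,0],[0.7,0,0,0.027,0,0,0]]}}

```text
t: 29.48
tool_pos: [0.4516, -0.3649, 0.0413]
orientation: [-2.901, -1.205, -0.004]
force: [0.4, -0.3, -2.0]
opening: 0.0599
```

>>> {"op": "jog_arm", "data": {"steps": [[0.7,0,0,0.001,0,0,0],[0.7,0,0,0.001,0,0,0]]}}

```text
t: 29.72
tool_pos: [0.4517, -0.365, 0.0411]
orientation: [-2.901, -1.205, -0.004]
force: [-2.5, 2.3, 5.9]
opening: 0.06
```

>>> {"op": "jog_arm", "data": {"steps": [[0.15,0,0,0,0,0,0],[0.15,0,0,0,0,0,0],[0.15,0,0,0,0,0,0],[0.15,0,0,-0.02,0,0,0],[0.15,0,0,-0.06,0,0,0]]}}

```text
t: 30.35
tool_pos: [0.4505, -0.3641, 0.1008]
orientation: [-2.897, -1.204, -0.001]
force: [-0.3, 0.0, 0.5]
opening: 0.0789
```

>>> {"op": "jog_arm", "data": {"steps": [[0.15,0,0,-0.06,0,0,0],[0.15,0,0,-0.12,0,0,0],[0.15,0,0,-0.16,0,0,0]]}}

```text
t: 30.72
tool_pos: [0.4513, -0.3654, 0.2665]
orientation: [2.9, 1.205, 0.005]
force: [-0.1, 0.1, -0.7]
opening: 0.0793
```

```bash
python3 g.py .45,0,.24,45; python3 g.py .272,-.535,.25,30
```

```text
t 30.73 [ 0.4513 -0.3654  0.2665] yaw 45.1 F [-0.1012  0.0635 -0.7104] open 0.0793 q [-0.7704  0.0639  1.4978  0.0024  1.5777  0.0129]
.45,0,.24,45 -> [ 0.258 -0.259  0.027] [ 0.002 -0.002  0.002]
t 30.73 [ 0.4513 -0.3654  0.2665] yaw 45.1 F [-0.1012  0.0635 -0.7104] open 0.0793 q [-0.7704  0.0639  1.4978  0.0024  1.5777  0.0129]
.272,-.535,.25,30 -> [-0.247 -0.007  0.016] [ 0.002 -0.003  0.264]
```

Move back to the start pose so the top view is clear.

>>> {"op": "jog_arm", "data": {"steps": [[0.15,-0.247,-0.007,0.016,0,0,0.264],[0.15,-0.247,-0.007,0.016,0,0,0.264],[0.15,-0.247,-0.007,0.016,0,0,0.264],[0.15,-0.247,-0.007,0.016,0,0,0.264],[0.15,-0.247,-0.007,0.016,0,0,0.264]]}}

```text
t: 31.35
tool_pos: [0.2685, -0.5379, 0.2509]
orientation: [3.035, 0.804, 0.004]
force: [0.5, 1.5, -0.3]
opening: 0.0791
```

```bash
python3 g.py; python3 pic.py scene z1 280 180 480 350 4; python3 pic.py top z2 320 160 480 270 5; python3 - <<'E'
from h import *
a=np.load("top_z2.npz")["image"];crop(a,180,150,320,270,5,"pics/z3.png")
E
```

```text
t 31.35 [ 0.2685 -0.5379  0.2509] yaw 29.7 F [ 0.4547  1.5052 -0.3092] open 0.0791 q [-1.1943  0.1243  1.4617  0.0021  1.5536 -0.1416]
```

View pics/z1.png

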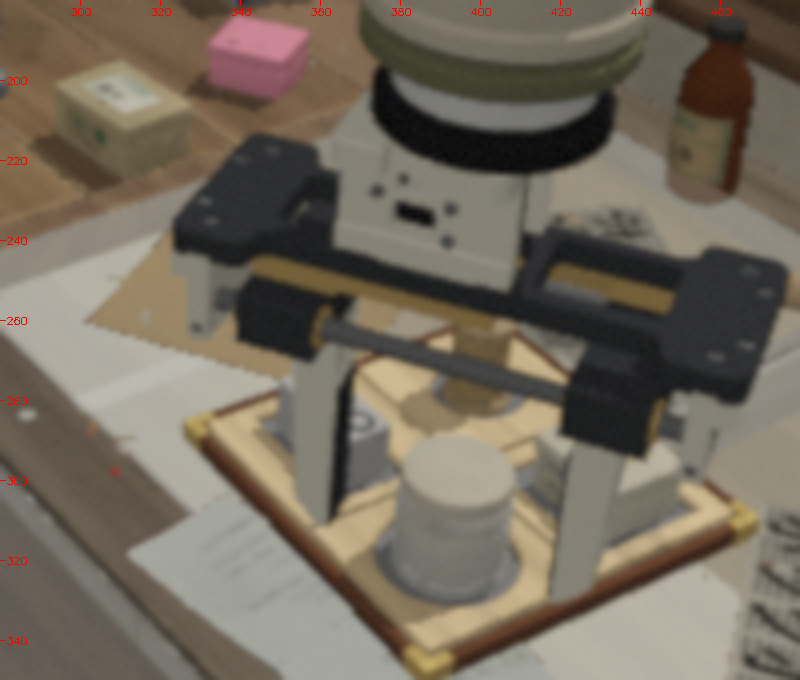

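View pics/z2.png

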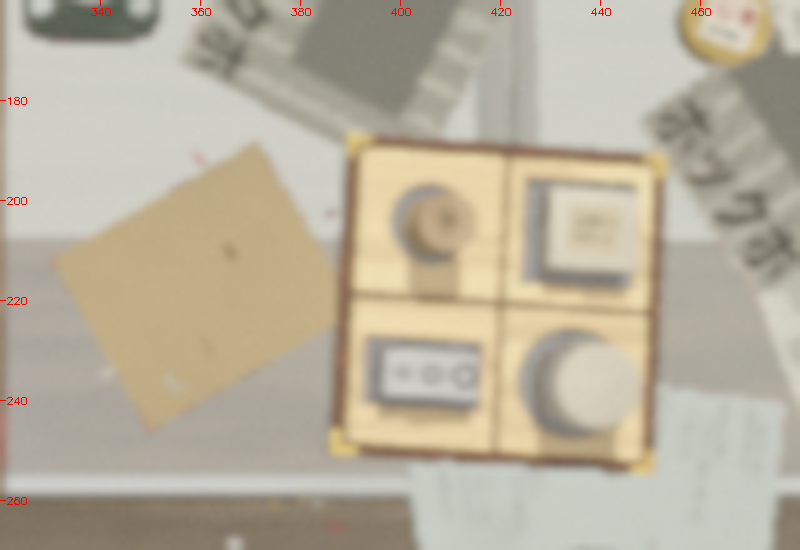

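View pics/z3.png

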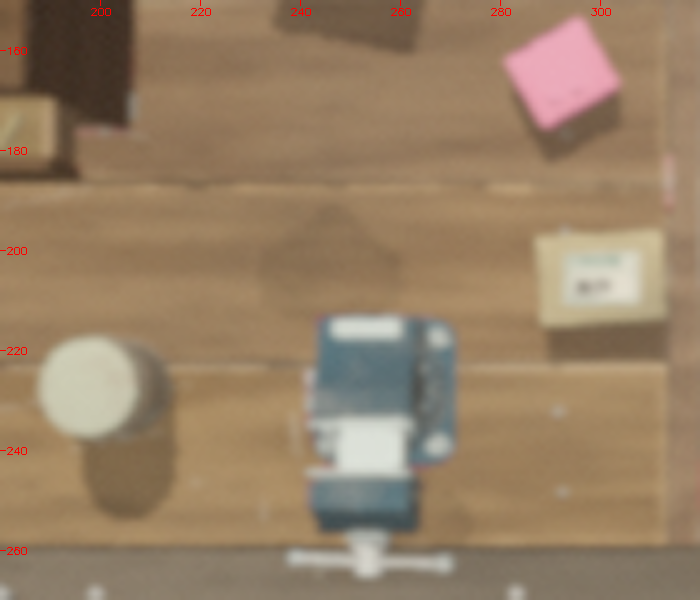

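```bash
python3 - <<'E'
from m import *
R=dict(spool=(444,221,.068,.5613,-.2679),jar=(595,382,.072,.451,-.3653),carton=(593,230,.044,.5549,-.372),anvil=(431,374,.044,.4573,-.2615))
for k,(a,b,z,x,y) in R.items():
    w=ray(T,*cp(320,160,5,a,b),z);print(k,w[:2],w[:2]-[x,y])
E
python3 g.py
```

```text
spool [ 0.5596 -0.265 ] [-0.0017  0.0029]
jar [ 0.4524 -0.3632] [0.0014 0.0021]
carton [ 0.555  -0.3722] [ 0.0001 -0.0002]
anvil [ 0.4571 -0.2601] [-0.0002  0.0014]
t 31.45 [ 0.2717 -0.5357  0.251 ] yaw 29.9 F [-0.4299  0.0504 -0.1367] open 0.0793 q [-1.1889  0.1231  1.4629  0.0035  1.5537 -0.1399]
```

All four centres are within about 4 mm of their recess centres, and the two distractors are unmoved. Hand in.

```bash
python3 -c "
from plant import robot
print(robot.close_job())"
```

```text
the job is handed in; nothing more can be done
None
```

I packed the anvil, the smaller carton, the spool and the shorter jar into their matching recesses, in that order. I then moved the arm clear and handed the job in at about 31.5 s; no verdict was reported.

| Part | Distance from recess centre, last top view |
|---|---|
| Spool | 3.4 mm |
| Shorter jar | 2.5 mm |
| Smaller carton | under 1 mm |
| Anvil | 1.4 mm |

- **Seating:** I felt contact on the recess floor for all four parts before letting go. They look upright in the pictures, but I did not measure tilt or final height separately.
- **Parts to leave alone:** In the last top view the taller jar, the larger carton and the pink look-alike are at the same pixels as at the start.
- **Disagreement:** The scene camera put the recesses about 2–4 mm off from the top camera. I used the top camera's positions, and the parts and recesses shifted together in the scene view.
- **Arm:** Force and wrist readings stayed low, with at most about 12 N seen.

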